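# Gauge the vane depth of a bench pump and present the gauge for reading

### The arm

A 6-joint arm with a two-finger parallel gripper is mounted at the origin on the work surface; the furniture and walls round the work are solid. World frame = base frame: x ahead of the robot, y to its left, z up, the work surface at z = 0. Lengths are in m, angles in rad, forces in N, time in s.
With the tool pointing down it reaches from about 0.225 to 0.875 m from the base axis. Payload 3.4 kg.
Tool frame: the origin (TCP) lies at the very end of the fingers, on their centre line; the grasp point (between the pads) lies behind it (manip.tcp_to_grasp is the z of the grasp point in the tool frame, in m); z points along the fingers, y is the direction in which the jaws open and shut (so a half turn about z gives the same grasp; the last joint's range is limited). The gripper opens to 85 mm and grips with 20 to 120 N. Pads are 22 mm wide; open, the fingers measure 114 mm over their backs; the gripper's body (76 mm by 85 mm) begins 54 mm behind the grasp point. The pads swing forward as they close: fully open they stand 13 mm farther back than shut.
Start: joints at [-1.287, 0.276, 1.505, -0, 1.361, -0.121], TCP at [0.226, -0.529, 0.231] pointing down, gripper open.
Joint ranges: [-2.89, 2.89], [-0.75, 2.08], [0.22, 2.7], [-1.18, 4.32], [0.11, 2.71], [-2.7, 2.7]. Speed limits (rad/s): [2.57, 2.57, 3.14, 3.14, 3.14, 3.14].

### API

Orientations are given as a unit quaternion [w, x, y, z].
In Python, from rig import manip, eyes gives the robot as it stands.
- The arm moves only by the tool servo_tool, never from a script. Its argument "increments" is a list of rows, each an object with "slide": the shift along the tool's x, y, z in m, a list of three; "spin": the turn about the tool's z in degrees. A call has 1 to 8 rows; each row shifts and turns the commanded pose from where the row before left it, along the tool's axes as they then stand; what a row does not reach is not made up. A row lasts 1/10 s, in which the tool goes at most 50 mm and 8.59 degrees, less where a joint would pass 70% of its speed; a pose out of reach is approached as far as the arm can. A call is refused whole if a number of a shift passes 0.05 or a number of a turn 8.59, either way. A call with a gripper value outside its range is refused whole. "hand" is the opening, from 0 (shut) to 1 (fully open), set as the call begins (left out, the last holds). The fingers move at their own pace and stop on an object; "newtons" is the grip in N (left out, the last holds). Time passes only in rows, so rows that do not move let the fingers close. It gives the time, the measured TCP pose, the force and the opening at its end, in the units of the state.
- manip.get_state(): the state, without advancing time (a new reading comes with each control period).
- eyes.get_image(name): name is "scene" or "top" or "wrist"; returns the picture (420x560x3 uint8, blue, green, red); there is no depth.
- eyes.calibration(name): a dict with "fx", "fy", "cx", "cy" (pixels), "rvec" (rotation vector, rad) and "tvec" (3), from world to camera coordinates, as OpenCV has them; the wrist camera has in their place "hand_eye" (4x4, takes a point from camera to tool coordinates, whose origin is the TCP and whose axes are the flange's). Camera axes: x right, y down, z forward; pixel columns grow to the right and rows downward; lengths in m; the calibration is good to about 2 mm. A picture is of the moment at which its call begins: read the wrist's pose just before it. calibration takes no time and is no camera call.
- manip.sign_off(): hands the job in, once; it reports no verdict.
The state is a dict: "clock": time; "qpos": joint angles; "qd": joint speeds; "effort": joint torques, N m; "position": TCP position; "ee_rot": TCP orientation; "contact_force": force on the tool from outside, world axes, zero at the start; "moment": the same for the moment, N m; "width": finger opening in m.
Only numpy, scipy, OpenCV 4.12 (cv2) and the standard library are available. Lean on these libraries where they do the work, as an engineer would, in place of code of your own. Each camera call takes 0.05 s, during which the arm holds its last target.

### The job

Take the gauge rod from its cradle and slide it into the sloping inspection tube of the blue pump until its brass collar stops against the tube's mouth, then draw it right out again. Finish still holding the rod, still and level above the white round reading plate, with the rod's tip over the middle of the plate and a good hand's breadth (about 12 cm) above the table. Do not knock the orange pin any further in, and leave the tin, the USB stick and the cutters where they are; the program ends while the gripper holds the rod.

Things in the scene. Friction and masses are not known exactly. Their poses are not given: they have to be found in the camera images.
- gauge_rod: Loose rod, 80 g, along its own x, tip to +x. Origin on the axis in the handle (grip here). Black ribbed handle x=-55..45 mm, 16 mm wide (y, pinch across it), 22 high (z); brass collar 36 mm diameter x=44..50; steel rod 12 mm diameter to x=115 with coloured rings; orange pin 8 mm diameter to x=129. Starts level in the cradle, z up, axis 64 mm over the table; balances near x=10 mm.
- collar (a point): Point on the rod's axis in the front face of the brass collar (the face that stops at the tube), at x=50 mm of the gauge rod; axes as the gauge rod.
- rod_tip (a point): Tip of the steel rod: point on the rod's axis at the end of the steel part (x=115 mm of the gauge rod), where the orange pin comes out; axes as the gauge rod.
- drag_pin (a joint): How far the orange pin is pushed back into the rod, in m: 0 = standing 14 mm out (start), 0.014 = flush. It slides against 2 N of friction and stays where it is pushed: the floor of the inspection tube pushes it in about 7 mm (0.007) by the time the collar stops.
- pump: Fixed blue bench pump 120 x 120 mm with a grey ribbed motor on top (highest point 113 mm). Origin on the table under its middle. Its steel inspection tube leaves the top towards the pump's own -y, rising 30 degrees above level. The pump's position and heading change.
- mouth (a point): Centre of the rim of the inspection tube's mouth, 115 mm above the table, 85 mm from the pump's origin to its -y. Own z = tube axis, out of the mouth, 30 degrees above level; the rod goes in along -z. Bore 18 mm diameter, flaring to 26 mm in the last 14 mm; rim 32 mm outside. Floor 72 mm below the rim: the pin meets it 7 mm before the collar stops firmly on the rim. Space above the tube is free.
- cradle: Fixed grey cradle, base plate 170 x 64 x 20 mm, origin on the table right below the rod's origin, own x along the rod. Notched posts, 10 mm thick: under the handle's back end at x=-48 mm (62 mm high) and under the steel rod at x=80 mm (67 mm high); free between them. Lift the rod straight up to clear the notches.
- plate_top (a point): Centre of the top of the fixed white round reading plate with a dark rim, 90 mm in diameter, 21.5 mm high.
- flux_tin: Yellow round tin, 47 mm in diameter, 23 mm high, a bystander. Origin at its underside.
- usb_stick: Green USB stick, 53 x 18 x 8 mm, a bystander. Origin at its underside.
- snips_red: Side cutters with red grips, 127 x 44 x 13 mm, a bystander. Origin at the underside.

How it is judged:
On the way, in this order (a step that is already met when the one before it is completed fails the run):
1. the rod is in the inspection tube, in line with it, its collar stopped at the mouth (within 3 mm along the tube, 6 mm in all), the pin pushed in at least 5 mm (z of collar in the frame of mouth below 0.003 m and distance between collar and mouth below 0.006 m and angle between the x axis of gauge_rod and the z axis of mouth, either way round below 0.15 rad and value of joint drag_pin above 0.005 m), for 0.1 s.
2. the rod is drawn out: its tip more than 20 mm outside the mouth (z of rod_tip in the frame of mouth above 0.02 m), for 0.1 s.
At the end, for the whole second after the job is handed in: The fingers hold the gauge rod (at least 2 N), at rest and free of pump and cradle; the rod is level within 8 degrees, its steel tip within 35 mm sideways of the reading plate's centre and 70 to 200 mm above the table; the pin still shows its reading (pushed in 5 to 10.5 mm) (angle between gauge_rod's own x axis and vertical between 1.43 and 1.71 rad and horizontal distance between rod_tip and plate_top below 0.035 m and height (world z) of rod_tip between 0.07 and 0.2 m and contact force between the fingers and gauge_rod above 2 N and contact force between gauge_rod and pump below 0.1 N and contact force between gauge_rod and cradle below 0.1 N and linear speed of gauge_rod below 0.02 m/s and angular speed of gauge_rod below 0.15 rad/s and value of joint drag_pin above 0.005 m); the arm keeps its last pose, push and grip.
It fails at once if the orange pin is knocked in more than 10.5 mm (value of joint drag_pin above 0.0105 m).
It fails at once if the tin, the USB stick or the cutters are shifted by more than 30 mm (distance of any of flux_tin, usb_stick, snips_red from where it was at the start of the episode above 0.03 m).
It also fails if it takes over 42 s, if anything falls off the work surface, if the arm or the gripper's body presses on something with over 40 N, if the wrist force passes 120 N, or if a joint passes its speed limit or range.

## Working session

There is one attempt and no reset: what is moved stays moved. The work goes in short steps, Python scripts to look and compute and a tool call to move; the robot and the scene stay as the last step left them, time stands still between calls to the robot, and variables do not carry over. Pictures are saved under pics/ and viewed, and the job is handed in when it is done.

Besides the shell and the picture viewer there is one more tool, called after "Request:" as name([rows], argument=value, ...), one row to a line, values as JSON. servo_tool: Moves the arm, as the interface text tells. Its arguments: {"type":"object","properties":{"increments":{"type":"array","items":{"type":"object","properties":{"slide":{"type":"array","items":{"type":"number"}},"spin":{"type":"number"}}}},"hand":{"type":"number"},"newtons":{"type":"number"}},"required":["increments"]}

```bash
mkdir -p pics; ls
cat > h.py <<'E'
import numpy as np,cv2
from rig import manip,eyes
from scipy.spatial.transform import Rotation as R
def cal(n):
    c=eyes.calibration(n);K=np.array([[c['fx'],0,c['cx']],[0,c['fy'],c['cy']],[0,0,1.]]);return c,K
def pose():
    s=manip.get_state();q=s['ee_rot'];return np.array(s['position']),R.from_quat([q[1],q[2],q[3],q[0]]).as_matrix()
def ext(n,pp=None):
    c,K=cal(n)
    if 'rvec' in c: return K,cv2.Rodrigues(np.array(c['rvec'],float))[0],np.array(c['tvec'],float).ravel()
    p,Rm=pp; H=np.array(c['hand_eye']); T=np.eye(4);T[:3,:3]=Rm;T[:3,3]=p; W=np.linalg.inv(T@H); return K,W[:3,:3],W[:3,3]
def ray(n,u,v,pp=None):
    K,Rm,t=ext(n,pp); d=Rm.T@np.linalg.inv(K)@np.array([u,v,1.]); return -Rm.T@t,d/np.linalg.norm(d)
def onz(n,u,v,z,pp=None):
    o,d=ray(n,u,v,pp); return o+d*(z-o[2])/d[2]
def proj(n,P,pp=None):
    K,Rm,t=ext(n,pp); x=K@(Rm@np.array(P,float)+t); return x[:2]/x[2]
def tri(obs):
    A=np.zeros((3,3));b=np.zeros(3)
    rs=[ray(*o) for o in obs]
    for o,d in rs: M=np.eye(3)-np.outer(d,d);A+=M;b+=M@o
    P=np.linalg.solve(A,b); return P,[np.linalg.norm((np.eye(3)-np.outer(d,d))@(P-o)) for o,d in rs]
def snap(n,name):
    pp=pose(); im=eyes.get_image(n); cv2.imwrite(f'pics/{name}.png',im); return im,pp
E
python3 - <<'E'
from h import *
s=manip.get_state();print(s,manip.tcp_to_grasp)
for n in ['scene','top','wrist']: snap(n,n+'0'); print(eyes.calibration(n))
E
```

```text
pics
{'clock': 0.0, 'qpos': array([-1.28702593e+00,  2.76597253e-01,  1.50614655e+00, -1.65207344e-05,
        1.36069685e+00, -1.20995438e-01]), 'qd': array([-3.09245346e-04,  1.59886443e-03,  3.33928396e-04, -2.13153882e-04,
       -2.61327837e-05,  1.39233804e-03]), 'effort': array([-1.93824548e-03, -4.16782665e+01, -2.45806861e+01, -6.32837673e-04,
        1.11604683e-02,  1.15498770e-05]), 'position': array([ 0.22627817, -0.52802305,  0.23043308]), 'ee_rot': array([-9.20283608e-04,  9.79589617e-01,  2.01005793e-01, -8.31693332e-05]), 'contact_force': array([-0.09818671,  0.25432483,  0.12471173]), 'moment': array([ 0.0124745 ,  0.00572122, -0.0039611 ]), 'width': 0.0854136201518898} -0.0187
{'fx': 514.1110773214766, 'fy': 514.1110773214766, 'cx': 275.8293943302235, 'cy': 207.60296093292592, 'rvec': array([ 0.86270972, -2.19637689,  1.44135691]), 'tvec': array([0.34894007, 0.27254314, 0.83800282])}
{'fx': 514.6381014059084, 'fy': 514.6381014059084, 'cx': 281.99451651855975, 'cy': 213.69721848068298, 'rvec': array([ 2.13241779, -2.128033  ,  0.17175342]), 'tvec': array([-0.06791518,  0.57029549,  1.1607975 ])}
{'fx': 299.06162487552126, 'fy': 299.06162487552126, 'cx': 278.5539198212698, 'cy': 205.22832511925063, 'hand_eye': array([[-5.45998716e-04, -9.61285819e-01, -2.75552675e-01,
         7.11284863e-02],
       [ 9.99999669e-01, -6.90873547e-04,  4.28696283e-04,
         7.14769298e-04],
       [-6.02471711e-04, -2.75552350e-01,  9.61285878e-01,
        -1.42256763e-01],
       [ 0.00000000e+00,  0.00000000e+00,  0.00000000e+00,
         1.00000000e+00]])}
```

View pics/scene0.png

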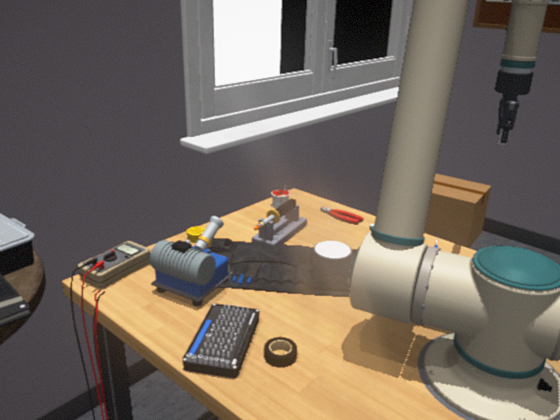

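View pics/top0.png

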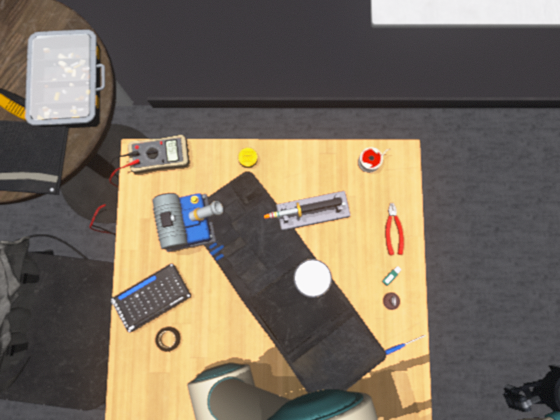

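View pics/wrist0.png

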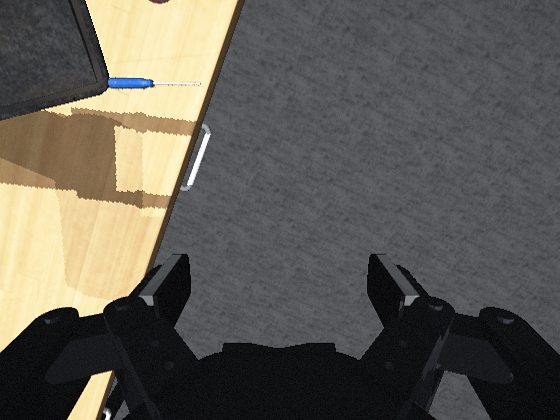

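Run:
```python
import cv2
a=cv2.imread('pics/top0.png')
cv2.imwrite('pics/t0a.png',cv2.resize(a[180:260,140:360],None,fx=3.6,fy=3.6,interpolation=2))
b=cv2.imread('pics/scene0.png')
cv2.imwrite('pics/s0a.png',cv2.resize(b[180:310,140:360],None,fx=3.6,fy=3.6,interpolation=2))
```

```text
(no output)
```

View pics/t0a.png

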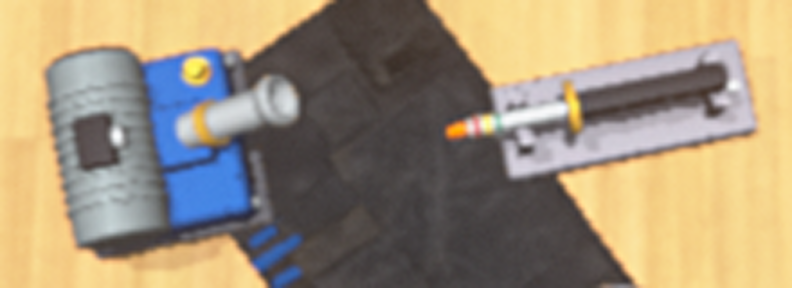

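View pics/s0a.png

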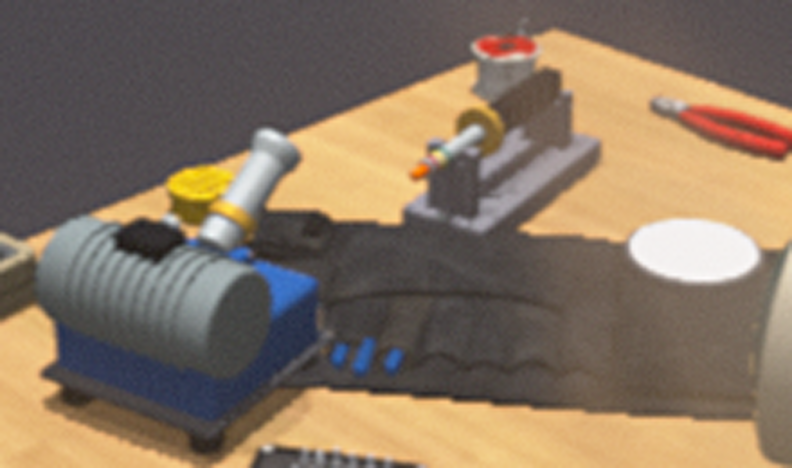

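Run:
```python
from h import *
a=onz('top',264.2,216.4,.064);b=onz('top',342.2,201.7,.064);m=onz('top',216.9,207.8,.115)
print('pin',a,'end',b,np.linalg.norm(a-b)); d=(a-b)/np.linalg.norm(a-b); print('origin',b+d*.055,a-d*.129,'yaw',np.degrees(np.arctan2(d[1],d[0])))
print('mouth',m)
im=cv2.imread('pics/top0.png'); w=(im.min(2)>200).astype(np.uint8); w[:240]=0;w[320:]=0;w[:,:280]=0;w[:,350:]=0
c=max(cv2.findContours(w,0,2)[0],key=cv2.contourArea); print(cv2.minEnclosingCircle(c), onz('top',*cv2.minEnclosingCircle(c)[0],.0215))
# tube axis: yellow band centre
k=onz('top',140+204/3.6,180+122/3.6,.085); print('tube low',k,m-k, np.degrees(np.arctan2(*(m-k)[1::-1])))
p,Rm=pose();print(p,Rm)
```

```text
pin [ 0.56128349 -0.02568213  0.064     ] end [ 0.59617216 -0.20670461  0.064     ] 0.1843538870611487
origin [ 0.5857635 -0.1526985  0.064    ] [ 0.58569653 -0.15235101  0.064     ] yaw 100.9089228505966
mouth [0.57211352 0.07746125 0.115     ]
((312.425537109375, 277.6223449707031), 17.712160110473633) [ 0.42264545 -0.1384568   0.0215    ]
tube low [0.56339958 0.12734735 0.085     ] [ 0.00871393 -0.04988611  0.03      ] -80.09173519625384
[ 0.22634588 -0.52814929  0.23063748] [[ 9.19165270e-01  3.93871855e-01 -4.10911684e-04]
 [ 3.93872040e-01 -9.19164300e-01  1.34401084e-03]
 [ 1.51672693e-04 -1.39721471e-03 -9.99999012e-01]]
```

```bash
cat > plan.py <<'E'
import sys,json
from h import *
def plan(target,yaw=None,vmax=.045,n=None):
    """target world xyz of TCP, yaw deg of tool x"""
    p,Rm=pose(); y0=np.degrees(np.arctan2(Rm[1,0],Rm[0,0]))
    dy=0 if yaw is None else (yaw-y0+180)%360-180
    d=np.array(target)-p
    k=n or int(max(np.ceil(np.abs(d).max()/vmax),np.linalg.norm(d)//.048+1,np.ceil(abs(dy)/8.5),1))
    y=y0;rows=[]
    q=p.copy()
    for i in range(k):
        c,s=np.cos(np.radians(y)),np.sin(np.radians(y))
        M=np.array([[c,s,0],[s,-c,0],[0,0,-1]])
        sl=np.round(M.T@((np.array(target)-q)/(k-i)),3); q=q+M@sl
        sp=-dy/k; rows.append({"slide":sl.tolist(),"spin":round(sp,2)}); y-=round(sp,2)
    print(json.dumps(rows)); print('yaw0',round(y0,2),'pos',p.round(4),'end',q.round(4))
if __name__=='__main__':
    a=json.loads(sys.argv[1]); plan(a[:3],a[3] if len(a)>3 else None)
E
python3 plan.py '[0.586,-0.1525,0.19,100.9]'
```

```text
[{"slide": [0.044, -0.019, 0.004], "spin": -7.06}, {"slide": [0.045, -0.013, 0.004], "spin": -7.06}, {"slide": [0.047, -0.007, 0.004], "spin": -7.06}, {"slide": [0.047, -0.002, 0.004], "spin": -7.06}, {"slide": [0.047, 0.004, 0.004], "spin": -7.06}, {"slide": [0.046, 0.01, 0.003], "spin": -7.06}, {"slide": [0.045, 0.016, 0.004], "spin": -7.06}, {"slide": [0.042, 0.021, 0.003], "spin": -7.06}, {"slide": [0.039, 0.026, 0.004], "spin": -7.06}, {"slide": [0.036, 0.031, 0.003], "spin": -7.06}, {"slide": [0.032, 0.035, 0.004], "spin": -7.06}]
yaw0 23.2 pos [ 0.2263 -0.5281  0.2306] end [ 0.5861 -0.1526  0.1896]
```

Request:
servo_tool([
  {"slide": [0.044, -0.019, 0.004], "spin": -7.06},
  {"slide": [0.045, -0.013, 0.004], "spin": -7.06},
  {"slide": [0.047, -0.007, 0.004], "spin": -7.06},
  {"slide": [0.047, -0.002, 0.004], "spin": -7.06},
  {"slide": [0.047, 0.004, 0.004], "spin": -7.06},
  {"slide": [0.046, 0.01, 0.003], "spin": -7.06},
  {"slide": [0.045, 0.016, 0.004], "spin": -7.06},
  {"slide": [0.042, 0.021, 0.003], "spin": -7.06},
], hand=1)

```text
clock: 0.95
position: [0.4888, -0.2534, 0.201]
ee_rot: [-0.0, 0.766, 0.643, -0.0]
contact_force: [0.5, -0.9, 0.7]
width: 0.0853
```

Request:
servo_tool([
  {"slide": [0.039, 0.026, 0.004], "spin": -7.06},
  {"slide": [0.036, 0.031, 0.003], "spin": -7.06},
  {"slide": [0.032, 0.035, 0.004], "spin": -7.06},
  {"slide": [0, 0, 0]},
  {"slide": [0, 0, 0]},
])

```text
$.increments[3]: bad value
```

Run:
```python
from h import *
p,Rm=pose();print(p,np.degrees(np.arctan2(Rm[1,0],Rm[0,0])),Rm[2])
snap('wrist','w1'); print(manip.get_state()['clock'],manip.get_state()['qpos'])
```

```text
[ 0.48877507 -0.25336719  0.2009587 ] 79.96753647394446 [-2.22852846e-07 -2.96379083e-04 -9.99999956e-01]
1.0 [-0.59599972  0.26025243  1.60587355  0.00841736  1.27518956 -0.43051003]
```

View pics/w1.png

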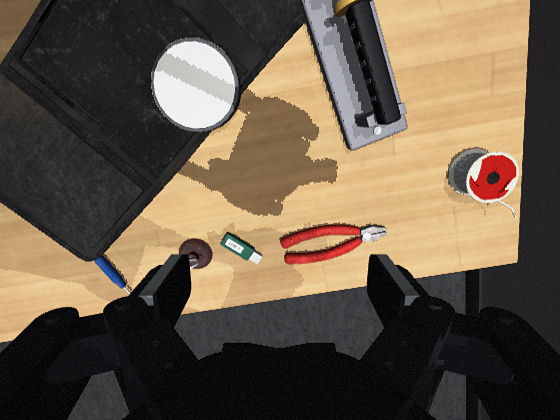

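Request:
servo_tool([
  {"slide": [0.039, 0.026, 0.004], "spin": -7.06},
  {"slide": [0.036, 0.031, 0.003], "spin": -7.06},
  {"slide": [0.032, 0.035, 0.004], "spin": -7.06},
  {"slide": [0, 0, 0], "spin": 0},
  {"slide": [0, 0, 0], "spin": 0},
])

```text
clock: 1.5
position: [0.5862, -0.1523, 0.1896]
ee_rot: [-0.001, 0.637, 0.771, -0.001]
contact_force: [-0.5, -0.3, 0.3]
width: 0.0855
```

Run:
```python
from h import *
p,Rm=pose();print(p,np.degrees(np.arctan2(Rm[1,0],Rm[0,0])),Rm[2])
im,pp=snap('wrist','w2'); print(manip.get_state()['clock'],manip.get_state()['qpos'])
o=np.array([.5857,-.1525,.064]);d=np.array([np.cos(np.radians(100.9)),np.sin(np.radians(100.9)),0])
for x in (-.055,.05,.115,.129): print(x,proj('wrist',o+x*d,pp))
print('mouth',proj('wrist',[.572,.0775,.115],pp))
```

```text
[ 0.58615888 -0.15225677  0.1895541 ] 100.9263257979855 [ 2.10123932e-04 -1.79770134e-03 -9.99998362e-01]
1.55 [-3.70179145e-01  3.46717963e-01  1.50483256e+00 -1.02652867e-03
  1.29143482e+00 -5.59034068e-01]
-0.055 [276.90816601 252.17912674]
0.05 [276.71563537 142.57499226]
0.115 [276.57354416  61.68509191]
0.129 [276.5401627   42.68164771]
mouth [ 330.1720296  -181.09738221]
```

View pics/w2.png

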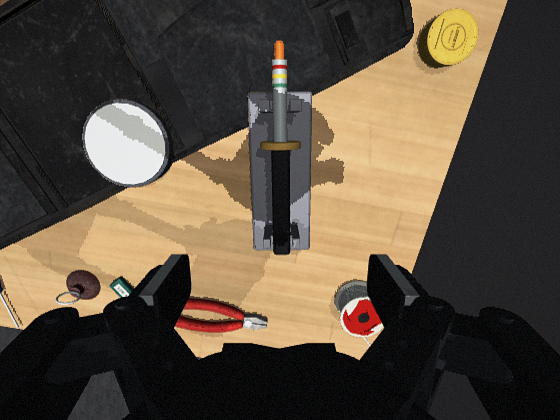

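```bash
python3 - <<'E'
from h import *
pp=pose()
a=onz('wrist',279.5,41.5,.064,pp);b=onz('wrist',281.8,253,.064,pp);print(a,b,np.linalg.norm(a-b),np.degrees(np.arctan2(*(a-b)[1::-1])));d=(a-b)/np.linalg.norm(a-b)
print(b+.055*d)
im=cv2.imread('pics/w2.png');w=(im.min(2)>150).astype(np.uint8);w[:95]=0;w[195:]=0;w[:,:75]=0;w[:,180:]=0
w=cv2.morphologyEx(w,3,np.ones((9,9)));c=max(cv2.findContours(w,0,2)[0],key=cv2.contourArea);e=cv2.fitEllipse(c);print(e,onz('wrist',*e[0],.0215,pp))
E
python3 plan.py '[0.5853,-0.1524,0.0453,100.6]'
```

```text
[ 0.56313016 -0.02542536  0.064     ] [ 0.60035289 -0.20758596  0.064     ] 0.18592475993878996 101.54884303039375
[ 0.58934172 -0.15369947  0.064     ]
((124.57975769042969, 143.34947204589844), (74.19305419921875, 85.39324951171875), 137.14076232910156) [ 0.42379673 -0.13739827  0.0215    ]
[{"slide": [0.0, -0.0, 0.036], "spin": 0.06}, {"slide": [0.0, -0.0, 0.036], "spin": 0.06}, {"slide": [0.0, -0.0, 0.036], "spin": 0.06}, {"slide": [0.001, -0.0, 0.037], "spin": 0.06}]
yaw0 100.84 pos [ 0.5856 -0.1532  0.1898] end [ 0.5854 -0.1522  0.0448]
```

Request:
servo_tool([
  {"slide": [0.0, 0.001, 0.036], "spin": -0.2},
  {"slide": [0.0, 0.001, 0.036], "spin": -0.1},
  {"slide": [0.0, 0, 0.036], "spin": 0},
  {"slide": [0.0, 0, 0.036], "spin": 0},
  {"slide": [0.0, 0, 0], "spin": 0},
  {"slide": [0.0, 0, 0], "spin": 0},
])

```text
clock: 2.15
position: [0.5875, -0.1539, 0.0467]
ee_rot: [-0.0, 0.636, 0.772, -0.0]
contact_force: [0.9, -0.2, 0.2]
width: 0.0853
```

Request:
servo_tool([
  {"slide": [0.0, 0, 0], "spin": 0},
  {"slide": [0.0, 0, 0], "spin": 0},
  {"slide": [0.0, 0, 0], "spin": 0},
  {"slide": [0.0, 0, 0], "spin": 0},
  {"slide": [0.0, 0, 0], "spin": 0},
  {"slide": [0.0, 0, 0], "spin": 0},
  {"slide": [0.0, 0, 0], "spin": 0},
  {"slide": [0.0, 0, 0], "spin": 0},
], hand=0, newtons=30)

```text
clock: 2.95
position: [0.5886, -0.1526, 0.047]
ee_rot: [0.001, 0.635, 0.772, 0.0]
contact_force: [-0.0, 0.5, 6.2]
width: 0.0153
```

Run:
```python
from h import *
p,Rm=pose();print(p,np.degrees(np.arctan2(Rm[1,0],Rm[0,0])),Rm[2]);s=manip.get_state();print(s['width'],s['contact_force'],s['clock'])
```

```text
[ 0.58860687 -0.15260865  0.04699958] 101.15638900630674 [-5.17919905e-04  9.48367433e-04 -9.99999416e-01]
0.015289568892397335 [-0.01616129  0.53119233  6.19614383] 2.95
```

Request:
servo_tool([
  {"slide": [0, 0, -0.02], "spin": 0},
  {"slide": [0, 0, -0.04], "spin": 0},
  {"slide": [0, 0, -0.04], "spin": 0},
  {"slide": [0, 0, -0.02], "spin": 0},
  {"slide": [0, 0, 0], "spin": 0},
  {"slide": [0, 0, 0], "spin": 0},
])

```text
clock: 3.55
position: [0.5876, -0.1524, 0.1655]
ee_rot: [-0.001, 0.635, 0.772, -0.0]
contact_force: [-0.2, -0.2, -1.1]
width: 0.0156
```

Run:
```python
from h import *
p,Rm=pose();print(p,Rm[2]);s=manip.get_state();print(s['width'],s['contact_force'],s['moment'],s['clock'])
im,pp=snap('wrist','w3');s,_=snap('scene','s3');t,_=snap('top','t3')
g=p+Rm@[0,0,manip.tcp_to_grasp]
print(proj('scene',g),proj('top',g),[proj('wrist',g+Rm[:,0]*x,pp) for x in (.05,.129)])
cv2.imwrite('pics/st3.png',np.hstack([cv2.resize(s[130:280,180:330],None,fx=2.6,fy=2.6),cv2.resize(t[130:280,220:370],None,fx=2.6,fy=2.6)]))
```

```text
[ 0.58763172 -0.15236315  0.16549303] [ 5.18375778e-04 -9.88825729e-04 -9.99999377e-01]
0.015608156726890301 [-0.22116252 -0.21261272 -1.05369026] [ 0.0031908  -0.0178749   0.02734412] 3.55
[283.79015516 162.19938536] [322.48577075 194.72474197] [array([275.71252228, 168.42299169]), array([274.97866624, -61.35698043])]
```

View pics/w3.png

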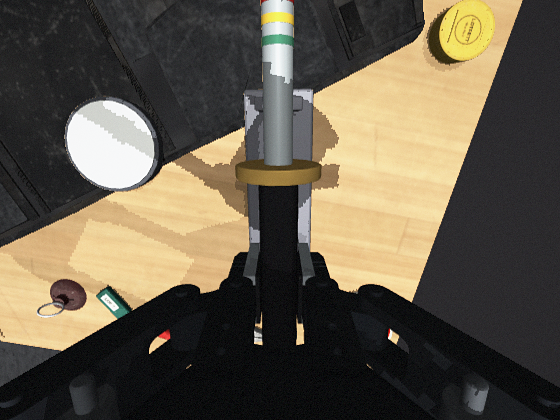

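View pics/st3.png

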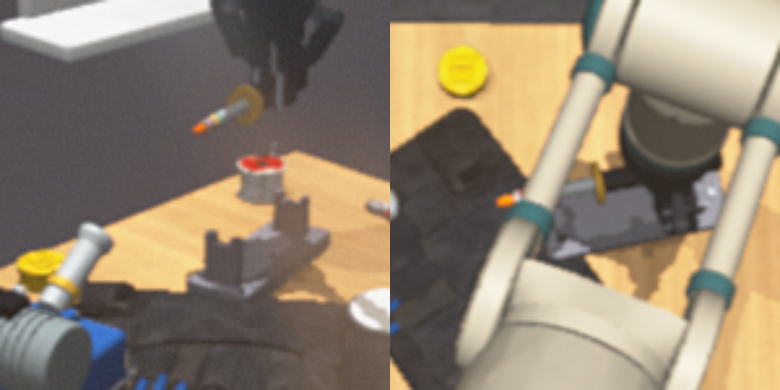

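```bash
python3 - <<'E'
from h import *
print(tri([('top',216.9,207.8),('scene',216.1,220.3)]))
a=cv2.imread('pics/top0.png')
cv2.imwrite('pics/t0b.png',cv2.resize(a[190:230,180:240],None,fx=12,fy=12,interpolation=2))
b=cv2.imread('pics/scene0.png')
cv2.imwrite('pics/s0b.png',cv2.resize(b[205:265,185:245],None,fx=10,fy=10,interpolation=2))
E
python3 plan.py '[0.628,0.067,0.22,10]'
```

```text
(array([0.57264574, 0.07790951, 0.11371748]), [np.float64(0.0003955583451857605), np.float64(0.00039555834518584633)])
[{"slide": [0.019, 0.008, -0.005], "spin": 8.29}, {"slide": [0.02, 0.005, -0.005], "spin": 8.29}, {"slide": [0.02, 0.002, -0.005], "spin": 8.29}, {"slide": [0.02, -0.001, -0.005], "spin": 8.29}, {"slide": [0.02, -0.004, -0.005], "spin": 8.29}, {"slide": [0.019, -0.007, -0.005], "spin": 8.29}, {"slide": [0.018, -0.01, -0.005], "spin": 8.29}, {"slide": [0.016, -0.012, -0.005], "spin": 8.29}, {"slide": [0.014, -0.014, -0.005], "spin": 8.29}, {"slide": [0.012, -0.016, -0.005], "spin": 8.29}, {"slide": [0.01, -0.018, -0.006], "spin": 8.29}]
yaw0 101.15 pos [ 0.5869 -0.1521  0.1641] end [0.6279 0.067  0.2201]
```

View pics/t0b.png

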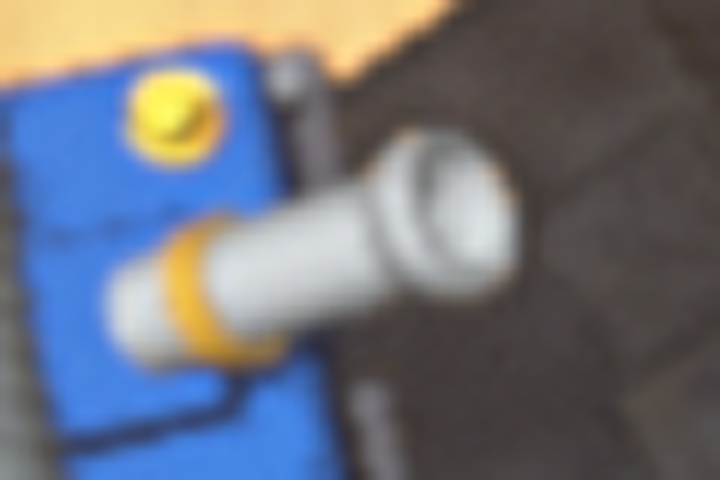

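View pics/s0b.png

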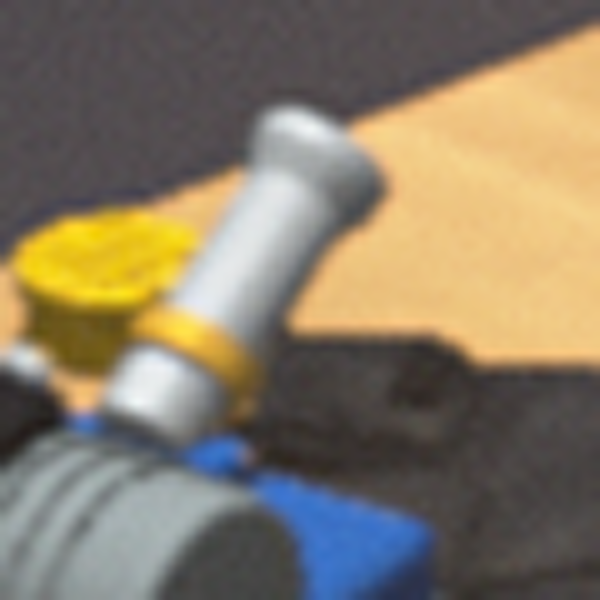

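```bash
python3 plan.py '[0.535,-0.03,0.2,100.5]'
```

```text
[{"slide": [0.043, -0.009, -0.012], "spin": 0.22}, {"slide": [0.043, -0.009, -0.012], "spin": 0.22}, {"slide": [0.044, -0.01, -0.012], "spin": 0.22}]
yaw0 101.15 pos [ 0.5869 -0.1521  0.1641] end [ 0.5348 -0.0298  0.2001]
```

Request:
servo_tool([
  {"slide": [0.043, -0.009, -0.012], "spin": 0.2},
  {"slide": [0.043, -0.009, -0.012], "spin": 0.2},
  {"slide": [0.044, -0.01, -0.012], "spin": 0.2},
  {"slide": [0, 0, 0], "spin": 0},
  {"slide": [0, 0, 0], "spin": 0},
])

```text
clock: 4.2
position: [0.5355, -0.0296, 0.2016]
ee_rot: [-0.0, 0.638, 0.77, -0.001]
contact_force: [0.3, -0.3, -1.5]
width: 0.0157
```

Run:
```python
from h import *
p,Rm=pose();print(p)
im,pp=snap('wrist','w4');print(proj('wrist',[.573,.074,.115],pp))
```

```text
[ 0.53548559 -0.02964084  0.20156958]
[355.5562147   82.11628315]
```

View pics/w4.png

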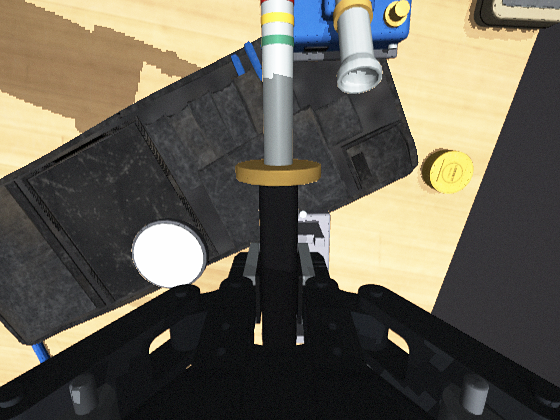

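Run:
```python
import cv2
a=cv2.imread('pics/w4.png')
cv2.imwrite('pics/w4a.png',cv2.resize(a[0:105,310:415],None,fx=5.6,fy=5.6,interpolation=2))
```

```text
(no output)
```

View pics/w4a.png

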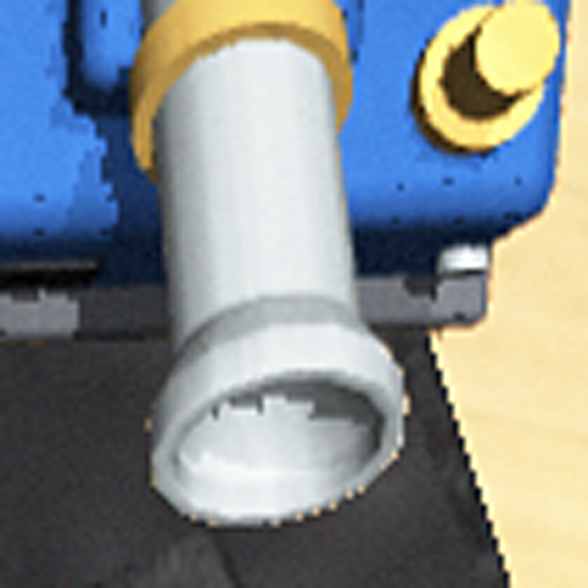

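```bash
python3 - <<'E'
from h import *
pp=pose()
print(pp[0],onz('wrist',359.6,78.6,.115,pp))
# tube upper centerline pts: center of tube at band (243,100)crop and near rim (262,315): 
for z in (.08,.085): print(onz('wrist',310+248/5.6,110/5.6,z,pp))
# pump front plate edge (top face edge of blue): crop (10,335)-(430,330)? base plate edge
print(onz('wrist',310+355/5.6,332/5.6,.01,pp),onz('wrist',310+480/5.6,318/5.6,.01,pp))
g=pp[0]+pp[1]@[0,0,manip.tcp_to_grasp]
print(proj('wrist',g+pp[1][:,0]*.05,pp))
E
python3 plan.py '[0.616,0.09,0.2,10]'
```

```text
[ 0.5358937  -0.03049719  0.2013483 ] [0.57570746 0.07581805 0.115     ]
[0.56857793 0.12202901 0.08      ]
[0.56773689 0.12044124 0.085     ]
[0.6084559  0.11328046 0.01      ] [0.63011271 0.1196771  0.01      ]
[275.70232091 168.453892  ]
[{"slide": [0.009, 0.009, 0.0], "spin": 8.24}, {"slide": [0.011, 0.008, 0.0], "spin": 8.24}, {"slide": [0.012, 0.006, 0.0], "spin": 8.24}, {"slide": [0.012, 0.004, 0.0], "spin": 8.24}, {"slide": [0.013, 0.003, 0.0], "spin": 8.24}, {"slide": [0.013, 0.001, 0.0], "spin": 8.24}, {"slide": [0.013, -0.001, 0.0], "spin": 8.24}, {"slide": [0.013, -0.003, 0.0], "spin": 8.24}, {"slide": [0.012, -0.005, 0.0], "spin": 8.24}, {"slide": [0.011, -0.007, 0.001], "spin": 8.24}, {"slide": [0.011, -0.008, 0.0], "spin": 8.24}]
yaw0 100.6 pos [ 0.5359 -0.0305  0.2013] end [0.6164 0.0898 0.2003]
```

Request:
servo_tool([
  {"slide": [0.009, 0.009, 0.0], "spin": 8.2},
  {"slide": [0.011, 0.008, 0.0], "spin": 8.2},
  {"slide": [0.012, 0.006, 0.0], "spin": 8.2},
  {"slide": [0.012, 0.004, 0.0], "spin": 8.2},
  {"slide": [0.013, 0.003, 0.0], "spin": 8.2},
  {"slide": [0.013, 0.001, 0.0], "spin": 8.2},
  {"slide": [0.013, -0.001, 0.0], "spin": 8.2},
  {"slide": [0.013, -0.003, 0.0], "spin": 8.2},
])

```text
clock: 5.05
position: [0.5955, 0.0557, 0.2006]
ee_rot: [-0.0, 0.955, 0.297, -0.001]
contact_force: [-0.2, -0.2, -0.8]
width: 0.0156
```

Request:
servo_tool([
  {"slide": [0.012, -0.005, 0.0], "spin": 8.2},
  {"slide": [0.011, -0.007, 0.001], "spin": 8.2},
  {"slide": [0.011, -0.008, 0.0], "spin": 8.2},
  {"slide": [0, 0, 0.0], "spin": 0},
  {"slide": [0, 0, 0.0], "spin": 0},
])

```text
clock: 5.55
position: [0.6162, 0.089, 0.1999]
ee_rot: [0.0, 0.996, 0.091, -0.001]
contact_force: [-0.6, 0.6, -0.8]
width: 0.0151
```

```bash
python3 plan.py '[0.616,0.09,0.123,10]'
python3 - <<'E'
from h import *
im,pp=snap('wrist','w5')
s,_=snap('scene','s5');cv2.imwrite('pics/s5a.png',cv2.resize(s[100:310,130:360],None,fx=3,fy=3))
E
```

```text
[{"slide": [-0.0, -0.001, 0.038], "spin": 0.24}, {"slide": [-0.0, -0.0, 0.039], "spin": 0.24}]
yaw0 10.48 pos [0.6162 0.089  0.1999] end [0.6161 0.0899 0.1229]
```

View pics/s5a.png

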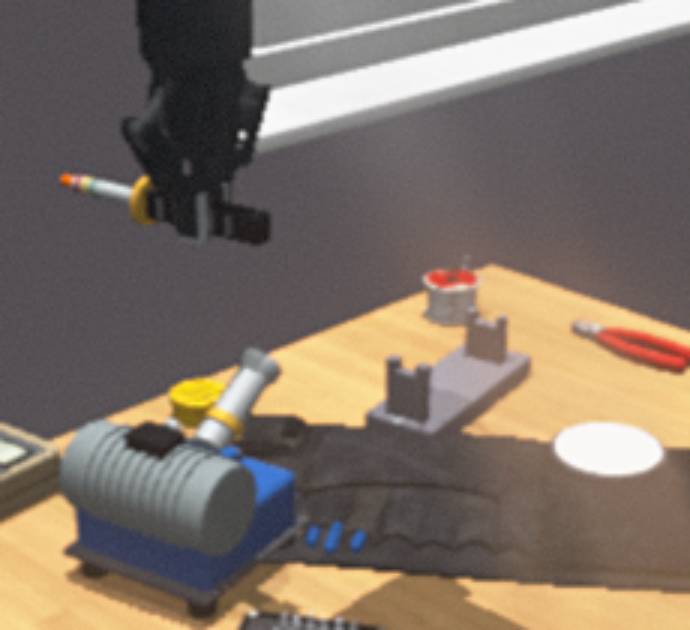

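View pics/w5.png

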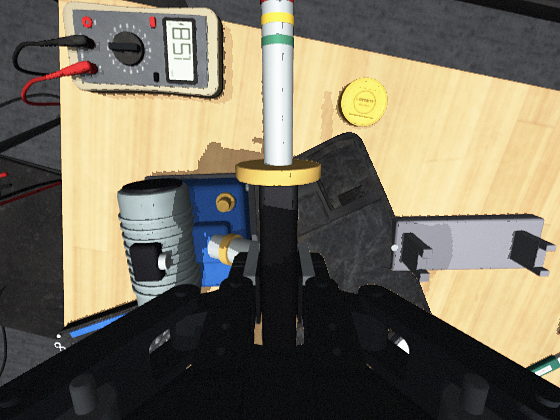

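Request:
servo_tool([
  {"slide": [0.0, -0.001, 0.035], "spin": 0.2},
  {"slide": [0.0, 0.0, 0.035], "spin": 0.2},
  {"slide": [0.0, 0.0, 0.004], "spin": 0},
  {"slide": [0.0, 0.0, 0.004], "spin": 0},
  {"slide": [0.0, 0.0, 0.004], "spin": 0},
  {"slide": [0.0, 0.0, 0.004], "spin": 0},
  {"slide": [0.0, 0.0, 0], "spin": 0},
])

```text
clock: 6.35
position: [0.6179, 0.0908, 0.1181]
ee_rot: [0.001, 0.996, 0.087, 0.003]
contact_force: [-0.6, -1.1, 3.9]
width: 0.0156
```

Run:
```python
from h import *
p,Rm=pose();print(p,Rm[2]);s=manip.get_state();print(s['contact_force'],s['moment'])
im,pp=snap('wrist','w6')
s,_=snap('scene','s6');cv2.imwrite('pics/s6a.png',cv2.resize(s[130:290,130:330],None,fx=4,fy=4))
```

```text
[0.61787542 0.0908474  0.11809977] [ 0.00505748  0.00150371 -0.99998608]
[-0.55654235 -1.10263013  3.8863507 ] [-0.145338    0.15491091  0.06429244]
```

View pics/s6a.png

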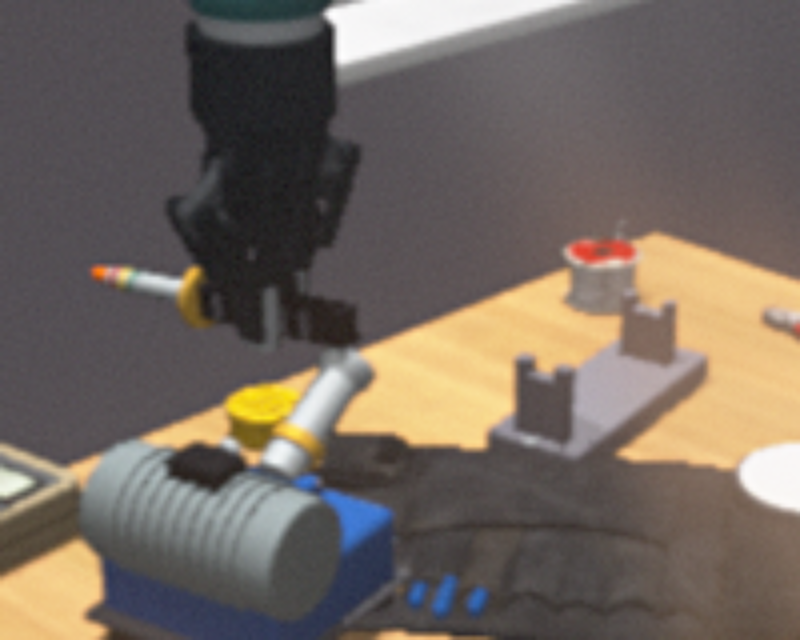

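Request:
servo_tool([
  {"slide": [0.0, 0.0, 0.004], "spin": 0},
  {"slide": [0.0, 0.0, 0.004], "spin": 0},
  {"slide": [0.0, 0.0, 0.004], "spin": 0},
  {"slide": [0.0, 0.0, 0], "spin": 0},
])

```text
clock: 6.85
position: [0.6189, 0.091, 0.1059]
ee_rot: [0.0, 0.996, 0.087, 0.004]
contact_force: [2.3, -0.6, 6.1]
width: 0.0155
```

Run:
```python
from h import *
p,Rm=pose();print(p,Rm[2]);s=manip.get_state();print(s['contact_force'],s['moment'])
s,_=snap('scene','s7');cv2.imwrite('pics/s7a.png',cv2.resize(s[130:290,130:330],None,fx=4,fy=4))
```

```text
[0.61894675 0.09103314 0.10591286] [ 0.00720103  0.00156113 -0.99997285]
[ 2.31424584 -0.63090199  6.1116678 ] [-0.1005752  -0.08522237  0.06488443]
```

View pics/s7a.png

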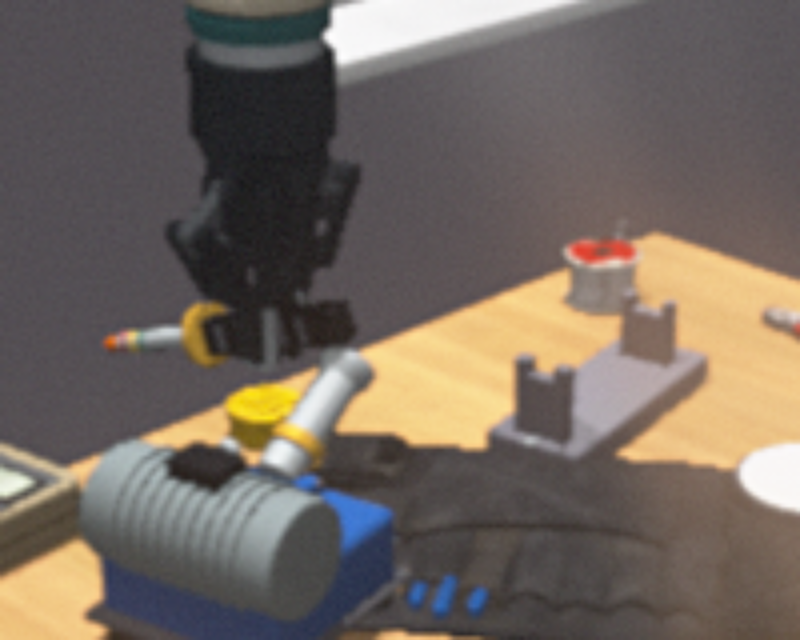

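Request:
servo_tool([
  {"slide": [0.0, 0.0, 0.004], "spin": 0},
  {"slide": [0.0, 0.0, 0.003], "spin": 0},
  {"slide": [0.0, 0.0, 0.0], "spin": 0},
  {"slide": [0.0, 0.0, 0], "spin": 0},
])

```text
clock: 7.3
position: [0.6187, 0.0911, 0.0992]
ee_rot: [0.0, 0.996, 0.087, 0.003]
contact_force: [1.4, -0.9, 6.9]
width: 0.0156
```

Run:
```python
from h import *
p,Rm=pose();print(p,Rm[2]);s=manip.get_state();print(s['contact_force'],s['moment'])
im,pp=snap('wrist','w8')
s,_=snap('scene','s8');cv2.imwrite('pics/s8a.png',cv2.resize(s[130:290,130:330],None,fx=4,fy=4))
g=p+Rm@[0,0,manip.tcp_to_grasp]
for th in (24,27,30,33):
    d=Rm[:,0]*np.cos(np.radians(th))+Rm[:,2]*np.sin(np.radians(th))
    print(th,[((proj('scene',g+d*x)-[130,130]+.5)*4-.5).round(1) for x in (.115,.129)],[proj('wrist',g+d*x,pp).round(1) for x in (.05,.115,.129)])
```

```text
[0.61871412 0.09111082 0.09916095] [ 0.00676966  0.0013467  -0.99997618]
[ 1.43982352 -0.87592739  6.88567823] [-0.15590473  0.11415955 -0.01951057]
24 [array([130.6, 366.9]), array([114.7, 370.2])] [array([277.5, 174.3]), array([277.5,  51.5]), array([277.5,  26.9])]
27 [array([134.6, 376.6]), array([119.2, 381. ])] [array([277.5, 175.7]), array([277.5,  59. ]), array([277.5,  36.2])]
30 [array([138.9, 386.2]), array([124. , 391.7])] [array([277.5, 177.3]), array([277.5,  66.5]), array([277.5,  45.4])]
33 [array([143.6, 395.7]), array([129.2, 402.3])] [array([277.5, 179.2]), array([277.6,  74. ]), array([277.6,  54.3])]
```

View pics/s8a.png

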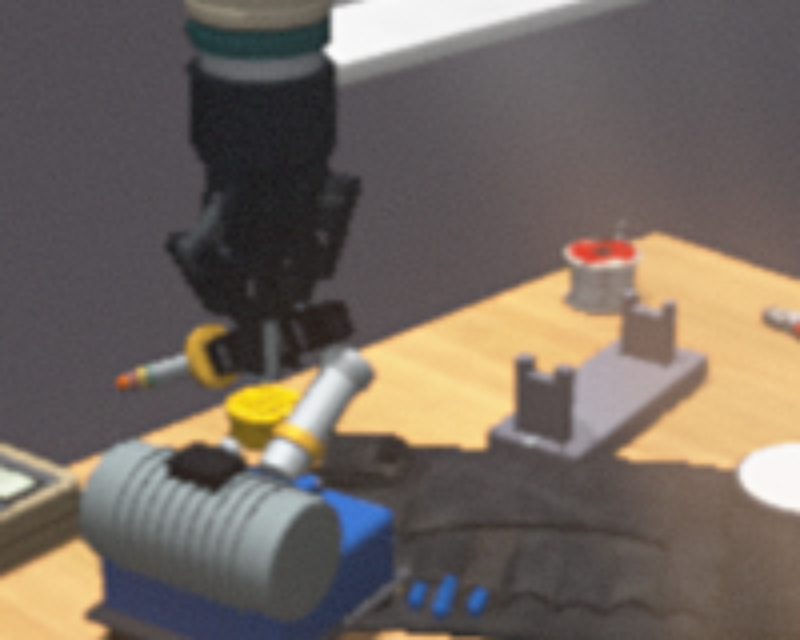

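View pics/w8.png

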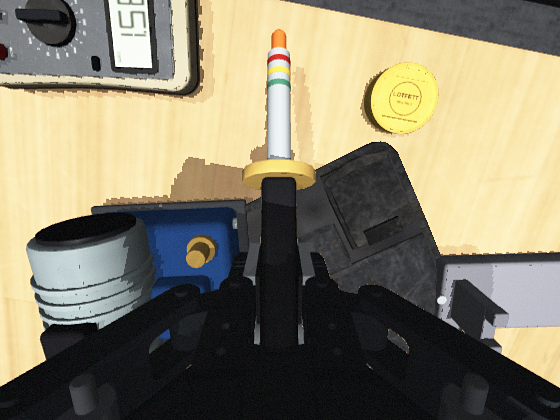

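Request:
servo_tool([
  {"slide": [0.0, 0.0, 0.004], "spin": 0},
  {"slide": [0.0, 0.0, 0.0], "spin": 0},
  {"slide": [0.0, 0.0, -0.03], "spin": 0},
  {"slide": [0.0, 0.0, -0.04], "spin": 0},
  {"slide": [0.0, 0.0, 0.0], "spin": 0},
  {"slide": [0.0, 0.0, 0.0], "spin": 0},
])

```text
clock: 8.0
position: [0.6168, 0.0914, 0.1639]
ee_rot: [0.0, 0.996, 0.087, 0.002]
contact_force: [-0.2, -1.1, -1.2]
width: 0.0156
```

Run:
```python
from h import *
p,Rm=pose();print(p,Rm[2]);s=manip.get_state();print(s['contact_force'],s['clock'])
im,pp=snap('wrist','w9')
s,_=snap('scene','s9');cv2.imwrite('pics/s9a.png',np.hstack([cv2.resize(s[130:230,130:230],None,fx=4,fy=4),cv2.resize(im[0:200,180:380],None,fx=2,fy=2)]))
g=p+Rm@[0,0,manip.tcp_to_grasp]
for th in (0,24,27,30,33):
    d=Rm[:,0]*np.cos(np.radians(th))+Rm[:,2]*np.sin(np.radians(th))
    print(th,[((proj('scene',g+d*x)-[130,130]+.5)*4-.5).round(1) for x in (.115,.129)],[(2*proj('wrist',g+d*x,pp)-[360-400,0]).round(1) for x in (.05,.115,.129)])
```

```text
[0.61683395 0.09136901 0.16389005] [ 3.54188425e-03  3.37885467e-04 -9.99993670e-01]
[-0.15524617 -1.08741749 -1.22287362] 8.0
0 [array([105.5, 181. ]), array([ 86.9, 175.8])] [array([594.6, 345.2]), array([594. , -15.9]), array([ 593.9, -110.1])]
24 [array([124.6, 263.6]), array([108.4, 267.8])] [array([595. , 348.6]), array([594.9, 102.9]), array([594.9,  53.8])]
27 [array([128.7, 273.6]), array([113., 279.])] [array([595. , 351.4]), array([595., 118.]), array([595. ,  72.4])]
30 [array([133.1, 283.5]), array([117.9, 290. ])] [array([595. , 354.7]), array([595.1, 133.1]), array([595.1,  90.7])]
33 [array([137.9, 293.3]), array([123.3, 300.9])] [array([595.1, 358.3]), array([595.2, 148. ]), array([595.2, 108.7])]
```

View pics/s9a.png

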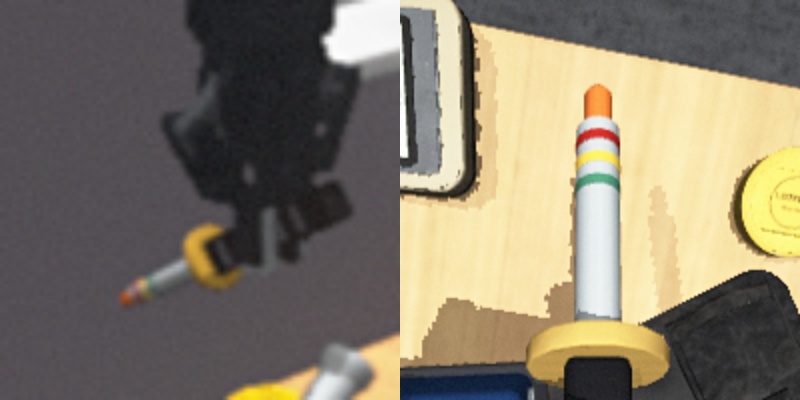

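Run:
```python
from h import *
pp=pose();p,Rm=pp;g=p+Rm@[0,0,manip.tcp_to_grasp]
for su,wv in ((159.9,42),(160,44)):
    P,e=tri([('scene',su,204.7),('wrist',279-2.5,wv,pp)]);v=Rm.T@(P-g);print(P,e,v,np.linalg.norm(v),np.degrees(np.arctan2(v[2],v[0])))
# steel end & collar
s=cv2.imread('pics/s9.png');w=cv2.imread('pics/w9.png')
cv2.imwrite('pics/s9b.png',cv2.resize(s[180:210,150:200],None,fx=15,fy=15,interpolation=2))
```

```text
[0.7266342  0.11073124 0.11246485] [np.float64(0.0011267569959337409), np.float64(0.001126756995933616)] [0.11322276 0.00012472 0.06748292] 0.13180802084714757 30.795746702871025
[0.7257433  0.11075479 0.11271004] [np.float64(0.0008534712534888673), np.float64(0.0008534712534889881)] [ 1.12348958e-01 -5.26476994e-05  6.72392465e-02] 0.13093283542797063 30.89991827108097
```

View pics/s9b.png

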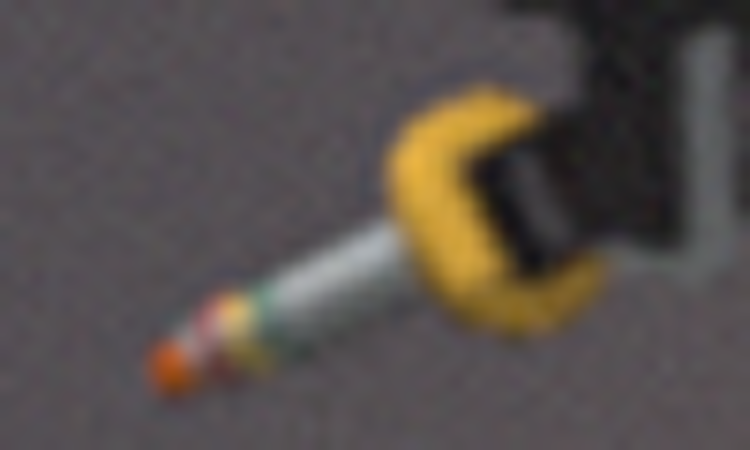

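```bash
python3 plan.py '[0.5985,-0.0622,0.185,100.2]'
```

```text
[{"slide": [-0.004, 0.013, -0.002], "spin": -8.2}, {"slide": [-0.006, 0.013, -0.002], "spin": -8.2}, {"slide": [-0.008, 0.012, -0.002], "spin": -8.2}, {"slide": [-0.009, 0.011, -0.002], "spin": -8.2}, {"slide": [-0.011, 0.009, -0.002], "spin": -8.2}, {"slide": [-0.012, 0.008, -0.002], "spin": -8.2}, {"slide": [-0.013, 0.006, -0.002], "spin": -8.2}, {"slide": [-0.013, 0.004, -0.002], "spin": -8.2}, {"slide": [-0.014, 0.002, -0.003], "spin": -8.2}, {"slide": [-0.014, 0.0, -0.002], "spin": -8.2}, {"slide": [-0.013, -0.002, -0.003], "spin": -8.2}]
yaw0 9.96 pos [0.6152 0.0913 0.1614] end [ 0.5981 -0.0622  0.1854]
```

Request:
servo_tool([
  {"slide": [-0.004, 0.013, -0.02], "spin": -8.2},
  {"slide": [-0.006, 0.013, -0.01], "spin": -8.2},
  {"slide": [-0.008, 0.012, 0], "spin": -8.2},
  {"slide": [-0.009, 0.011, 0], "spin": -8.2},
  {"slide": [-0.011, 0.009, 0], "spin": -8.2},
  {"slide": [-0.012, 0.008, 0], "spin": -8.2},
  {"slide": [-0.013, 0.006, 0], "spin": -8.2},
  {"slide": [-0.013, 0.004, 0], "spin": -8.2},
])

```text
clock: 8.9
position: [0.6024, -0.0216, 0.1904]
ee_rot: [-0.001, 0.789, 0.615, -0.001]
contact_force: [-0.7, 0.2, -0.8]
width: 0.0155
```

Request:
servo_tool([
  {"slide": [-0.014, 0.002, 0], "spin": -8.2},
  {"slide": [-0.014, 0.0, 0], "spin": -8.2},
  {"slide": [-0.013, -0.002, 0], "spin": -8.2},
  {"slide": [0, 0, 0], "spin": 0},
  {"slide": [0, 0, 0], "spin": 0},
])

```text
clock: 9.4
position: [0.5983, -0.0619, 0.191]
ee_rot: [-0.001, 0.643, 0.766, -0.0]
contact_force: [-0.5, 0.6, -1.4]
width: 0.0157
```

Run:
```python
from h import *
p,Rm=pose();print(p,np.degrees(np.arctan2(Rm[1,0],Rm[0,0])));s=manip.get_state();print(s['contact_force'],s['clock'])
im,pp=snap('wrist','w10')
s,_=snap('scene','s10');cv2.imwrite('pics/s10a.png',cv2.resize(s[130:290,150:320],None,fx=4.6,fy=3.7*4.6/3.7/1.25))
cv2.imwrite('pics/s10a.png',cv2.resize(s[130:280,150:310],None,fx=4,fy=4))
a=np.array([-.1534,.8523,-.5]);g=p+Rm@[0,0,manip.tcp_to_grasp]
M=np.array([.5738,.075,.115])
print('g',g,'pin',g+.131*a)
print([proj('wrist',X,pp) for X in (g+.131*a,M)],[(proj('scene',X)-[150,130])*4 for X in (g+.131*a,M)])
```

```text
[ 0.59829878 -0.06187886  0.19104023] 99.94262230031838
[-0.54423719  0.63072524 -1.37091616] 9.4
g [ 0.59833937 -0.06189956  0.20974017] pin [0.57824397 0.04975174 0.14424017]
[array([275.56470103,  39.04808664]), array([275.87457071,   6.1150093 ])] [array([296.2275214 , 290.32390976]), array([267.73046568, 356.83458209])]
```

View pics/s10a.png

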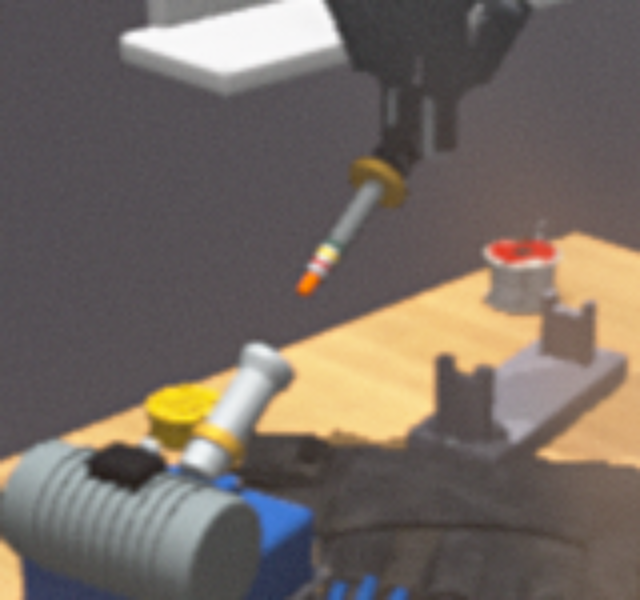

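View pics/w10.png

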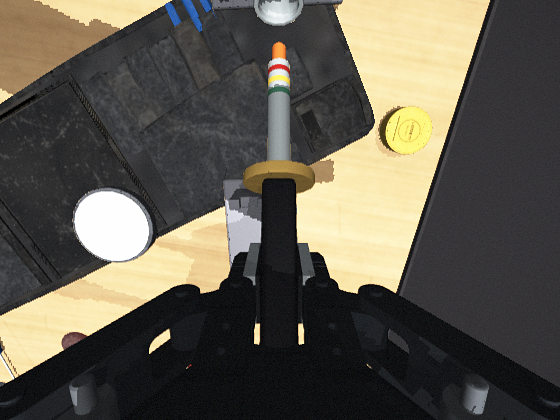

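Run:
```python
import cv2
a=cv2.imread('pics/w10.png')
cv2.imwrite('pics/w10a.png',cv2.resize(a[0:110,230:330],None,fx=5.4,fy=5.4,interpolation=2))
```

```text
(no output)
```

View pics/w10a.png

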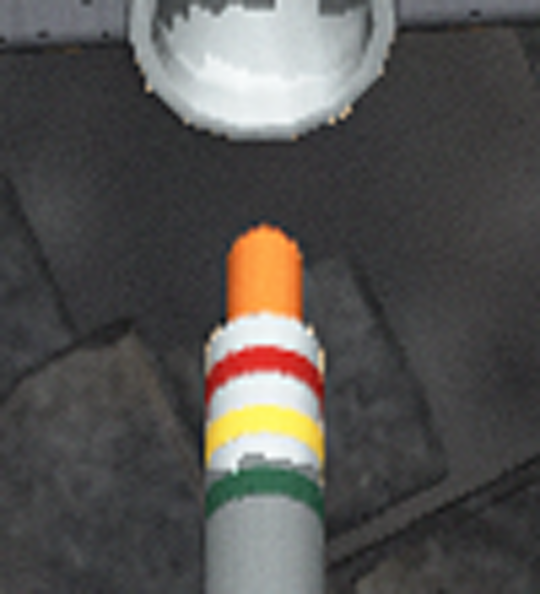

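Run:
```python
from h import *
pp=pose()
im=cv2.imread('pics/w10.png').astype(int)
# base-plate lower edge: dark->bluish gray transition on columns
g=im.sum(2)
pts=[]
for u in list(range(216,250))+list(range(308,336)):
    col=g[0:20,u]; d=np.diff(col); v=int(np.argmin(d)); pts.append((u,v+.5))
pts=np.array(pts);print(pts[::6].tolist())
k=np.polyfit(pts[:,0],pts[:,1],1);print(k,np.abs(np.polyval(k,pts[:,0])-pts[:,1]).max())
A=onz('wrist',216,np.polyval(k,216),.01,pp);B=onz('wrist',335,np.polyval(k,335),.01,pp);print(np.degrees(np.arctan2(*(B-A)[1::-1])))
```

```text
[[216.0, 8.5], [222.0, 8.5], [228.0, 7.5], [234.0, 7.5], [240.0, 7.5], [246.0, 7.5], [310.0, 3.5], [316.0, 2.5], [322.0, 2.5], [328.0, 1.5], [334.0, 8.5]]
[-0.04478742 17.72936909] 8.774416087848723
12.26711813453799
```

```bash
python3 plan.py '[0.5976,-0.0491,0.1693,101]'
```

```text
[{"slide": [0.012, 0.001, 0.022], "spin": -0.94}]
yaw0 100.06 pos [ 0.5986 -0.0615  0.1916] end [ 0.5975 -0.0495  0.1696]
```

Request:
servo_tool([
  {"slide": [0.006, 0.001, 0.011], "spin": -0.5},
  {"slide": [0.006, 0, 0.011], "spin": -0.4},
  {"slide": [0, 0, 0], "spin": 0},
  {"slide": [0, 0, 0], "spin": 0},
])

```text
clock: 9.9
position: [0.5972, -0.0496, 0.1695]
ee_rot: [-0.001, 0.635, 0.772, -0.0]
contact_force: [0.7, 0.1, 0.0]
width: 0.016
```

Run:
```python
from h import *
p,Rm=pose();print(p,np.degrees(np.arctan2(Rm[1,0],Rm[0,0])));s=manip.get_state();print(s['contact_force'],s['clock'])
im,pp=snap('wrist','w11')
s,_=snap('scene','s11')
cv2.imwrite('pics/s11a.png',np.hstack([cv2.resize(s[180:260,180:260],None,fx=5,fy=5,interpolation=2),cv2.resize(im[0:100,230:330],None,fx=4,fy=4)]))
```

```text
[ 0.59720218 -0.04957311  0.16948635] 101.09361805333019
[0.6606293  0.1151508  0.04008792] 9.9
```

View pics/s11a.png

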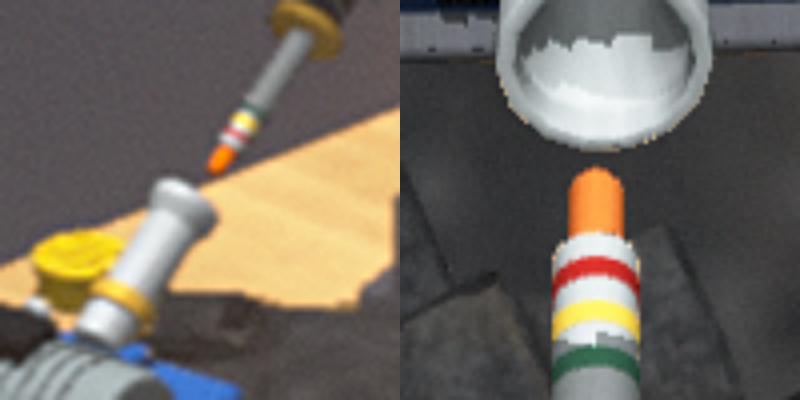

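Request:
servo_tool([
  {"slide": [0.009, 0.001, 0.007], "spin": 0},
  {"slide": [0.009, 0, 0.005], "spin": 0},
  {"slide": [0.009, 0, 0.005], "spin": 0},
  {"slide": [0, 0, 0], "spin": 0},
])

```text
clock: 10.4
position: [0.5922, -0.0218, 0.1522]
ee_rot: [-0.001, 0.635, 0.772, -0.0]
contact_force: [-0.5, -0.3, -1.4]
width: 0.0153
```

Run:
```python
from h import *
p,Rm=pose();print(p,Rm[2]);s=manip.get_state();print(s['contact_force'],s['clock'])
im,pp=snap('wrist','w12')
s,_=snap('scene','s12')
cv2.imwrite('pics/s12a.png',np.hstack([cv2.resize(s[180:260,180:260],None,fx=5,fy=5,interpolation=2),cv2.resize(im[0:100,230:330],None,fx=4,fy=4)]))
```

```text
[ 0.5922426  -0.02184472  0.1522077 ] [ 0.00139526 -0.00227433 -0.99999644]
[-0.45238474 -0.33982609 -1.40825706] 10.4
```

View pics/s12a.png

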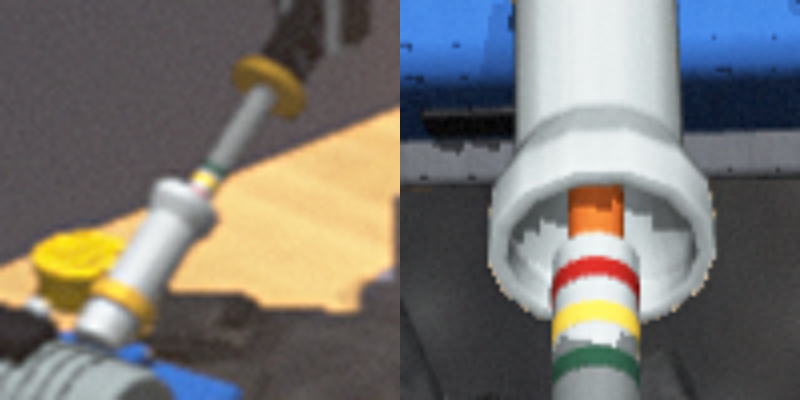

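Request:
servo_tool([
  {"slide": [0.009, 0.001, 0.005], "spin": 0},
  {"slide": [0.009, 0, 0.005], "spin": 0},
  {"slide": [0.009, 0, 0.005], "spin": 0},
  {"slide": [0, 0, 0], "spin": 0},
])

```text
clock: 10.9
position: [0.5881, 0.0049, 0.1372]
ee_rot: [-0.001, 0.635, 0.772, -0.0]
contact_force: [-1.1, 0.1, 0.3]
width: 0.0154
```

Run:
```python
from h import *
p,Rm=pose();print(p,Rm[2]);s=manip.get_state();print(s['contact_force'],s['clock'])
im,pp=snap('wrist','w13')
s,_=snap('scene','s13')
cv2.imwrite('pics/s13a.png',np.hstack([cv2.resize(s[180:260,180:260],None,fx=5,fy=5,interpolation=2),cv2.resize(im[50:200,200:350],None,fx=400/150,fy=400/150)]))
```

```text
[0.58810398 0.00489596 0.13715288] [ 0.00175437 -0.00198107 -0.9999965 ]
[-1.10642436  0.08815579  0.3047135 ] 10.9
```

View pics/s13a.png

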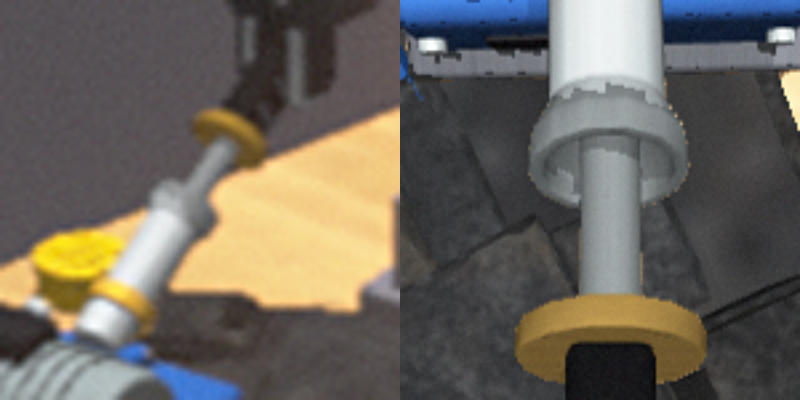

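Request:
servo_tool([
  {"slide": [0.009, 0, 0.005], "spin": 0},
  {"slide": [0.008, 0, 0.0045], "spin": 0},
  {"slide": [0, 0, 0], "spin": 0},
  {"slide": [0, 0, 0], "spin": 0},
])

```text
clock: 11.4
position: [0.5855, 0.0207, 0.1283]
ee_rot: [-0.001, 0.636, 0.772, -0.0]
contact_force: [-1.7, 1.4, 0.5]
width: 0.0153
```

```bash
cat > look.py <<'E'
from h import *
import sys
n=sys.argv[1]
p,Rm=pose();s=manip.get_state();M=np.array([.5738,.075,.115]);a=np.array([-.1652,.8501,-.5])
g=p+Rm@[0,0,manip.tcp_to_grasp]
f=s['contact_force'];print(p.round(4),Rm[2].round(4),'F',f.round(2),'Fax',round(f@a,2),s['clock'],'togo',(-(g-M)@a-.05).round(4), 'tcpalong',round(p@a,4))
im,pp=snap('wrist','w'+n)
s,_=snap('scene','s'+n)
cv2.imwrite(f'pics/s{n}a.png',np.hstack([cv2.resize(s[180:260,180:260],None,fx=5,fy=5,interpolation=2),cv2.resize(im[50:200,200:350],None,fx=400/150,fy=400/150)]))
E
python3 look.py 14
```

```text
[0.5855 0.0207 0.1283] [ 0.0011 -0.001  -1.    ] F [-1.74  1.41  0.45] Fax 1.26 11.4 togo 0.0141 tcpalong -0.1433
```

View pics/s14a.png

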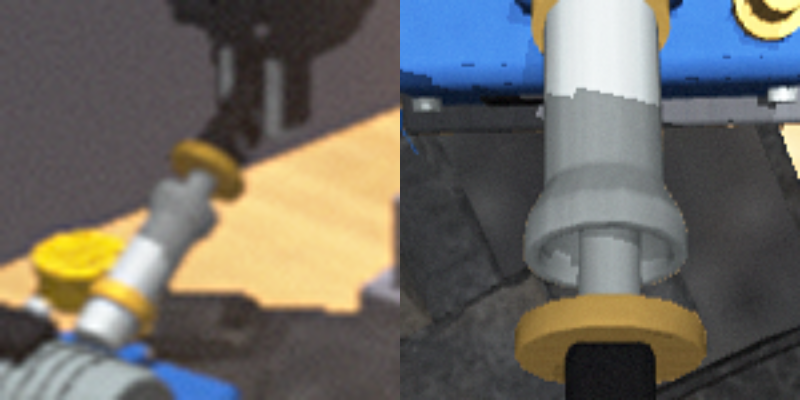

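Request:
servo_tool([
  {"slide": [0.0035, 0, 0.002], "spin": 0},
  {"slide": [0.0035, 0, 0.002], "spin": 0},
  {"slide": [0, 0, 0], "spin": 0},
  {"slide": [0, 0, 0], "spin": 0},
])

```text
clock: 11.9
position: [0.5847, 0.0267, 0.125]
ee_rot: [0.0, 0.636, 0.772, -0.0]
contact_force: [-2.9, -1.0, 3.1]
width: 0.0154
```

```bash
python3 look.py 15
```

```text
[0.5847 0.0267 0.125 ] [-2.e-04  1.e-04 -1.e+00] F [-2.87 -1.05  3.15] Fax -1.99 11.9 togo 0.0072 tcpalong -0.1364
```

Request:
servo_tool([
  {"slide": [0.0025, 0, 0.0015], "spin": 0},
  {"slide": [0, 0, 0], "spin": 0},
  {"slide": [0, 0, 0], "spin": 0},
])

```text
clock: 12.3
position: [0.5844, 0.0291, 0.1234]
ee_rot: [0.0, 0.636, 0.772, 0.0]
contact_force: [-2.7, -1.1, 4.5]
width: 0.0155
```

```bash
python3 look.py 16
```

```text
[0.5844 0.0291 0.1234] [-2.e-04  4.e-04 -1.e+00] F [-2.74 -1.11  4.47] Fax -2.72 12.3 togo 0.0043 tcpalong -0.1335
```

View pics/s16a.png

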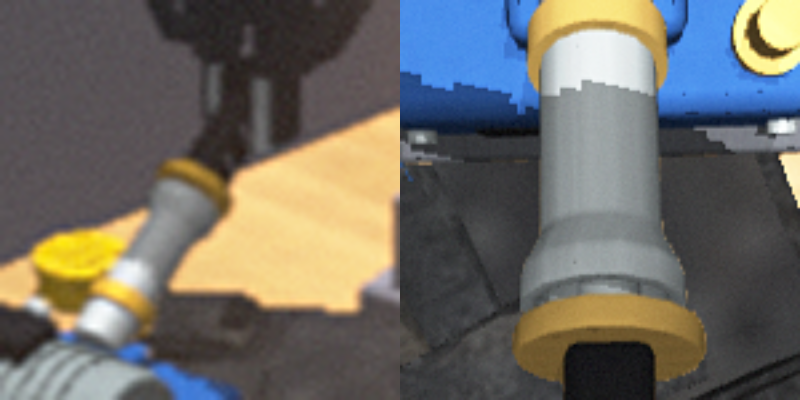

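Request:
servo_tool([
  {"slide": [0.0015, 0, 0.001], "spin": 0},
  {"slide": [0.0015, 0, 0.001], "spin": 0},
  {"slide": [0, 0, 0], "spin": 0},
  {"slide": [0, 0, 0], "spin": 0},
])

```text
clock: 12.8
position: [0.5837, 0.0321, 0.1214]
ee_rot: [0.0, 0.636, 0.772, 0.0]
contact_force: [-3.1, -2.0, 4.3]
width: 0.0155
```

```bash
python3 look.py 17
```

```text
[0.5837 0.0321 0.1214] [-1.e-04  2.e-04 -1.e+00] F [-3.09 -2.    4.28] Fax -3.33 12.8 togo 0.0006 tcpalong -0.1298
```

View pics/s17a.png

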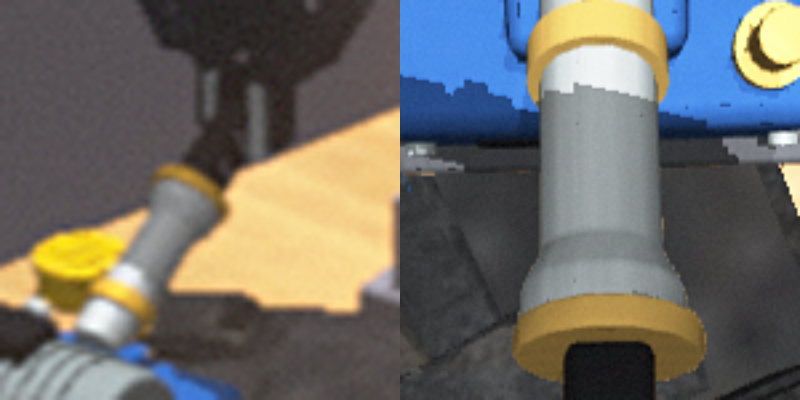

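Request:
servo_tool([
  {"slide": [0.0015, 0, 0.001], "spin": 0},
  {"slide": [0.0015, 0, 0.001], "spin": 0},
  {"slide": [0, 0, 0], "spin": 0},
  {"slide": [0, 0, 0], "spin": 0},
])

```text
clock: 13.3
position: [0.584, 0.0323, 0.1206]
ee_rot: [0.003, 0.635, 0.772, -0.001]
contact_force: [-2.5, -8.1, 9.9]
width: 0.0157
```

```bash
python3 look.py 18
```

```text
[0.584  0.0323 0.1206] [-0.0057  0.0014 -1.    ] F [-2.51 -8.08  9.9 ] Fax -11.4 13.3 togo 0.0 tcpalong -0.1293
```

View pics/s18a.png

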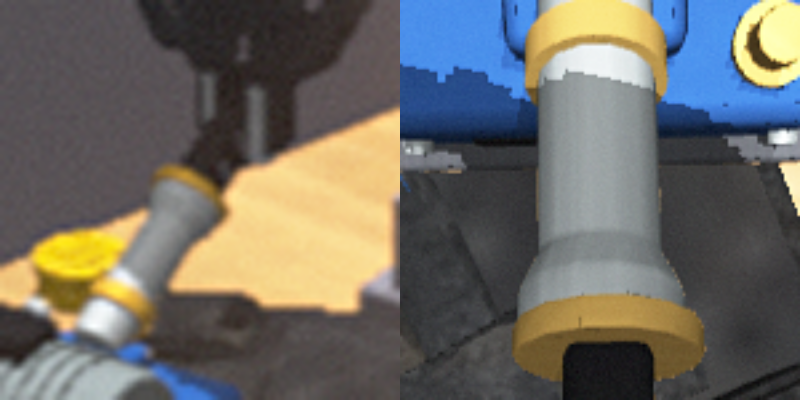

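Request:
servo_tool([
  {"slide": [-0.0045, 0, -0.0025], "spin": 0},
  {"slide": [-0.009, 0, -0.005], "spin": 0},
  {"slide": [-0.013, 0, -0.0075], "spin": 0},
  {"slide": [-0.013, 0, -0.0075], "spin": 0},
  {"slide": [-0.013, 0, -0.0075], "spin": 0},
  {"slide": [-0.013, 0, -0.0075], "spin": 0},
  {"slide": [-0.013, 0, -0.0075], "spin": 0},
  {"slide": [0, 0, 0], "spin": 0},
])

```text
clock: 14.2
position: [0.5997, -0.0444, 0.1658]
ee_rot: [0.002, 0.637, 0.771, 0.001]
contact_force: [-0.8, -0.1, -0.5]
width: 0.0156
```

```bash
python3 look.py 19
python3 - <<'E'
import cv2,numpy as np
s=cv2.imread('pics/s19.png');im=cv2.imread('pics/w19.png')
cv2.imwrite('pics/s19b.png',np.hstack([cv2.resize(s[160:260,180:280],None,fx=4,fy=4,interpolation=2),cv2.resize(im[0:200,180:380],None,fx=2,fy=2)]))
E
```

```text
[ 0.5997 -0.0444  0.1658] [-0.0022  0.0032 -1.    ] F [-0.77 -0.15 -0.45] Fax 0.23 14.2 togo 0.0905 tcpalong -0.2197
```

View pics/s19b.png

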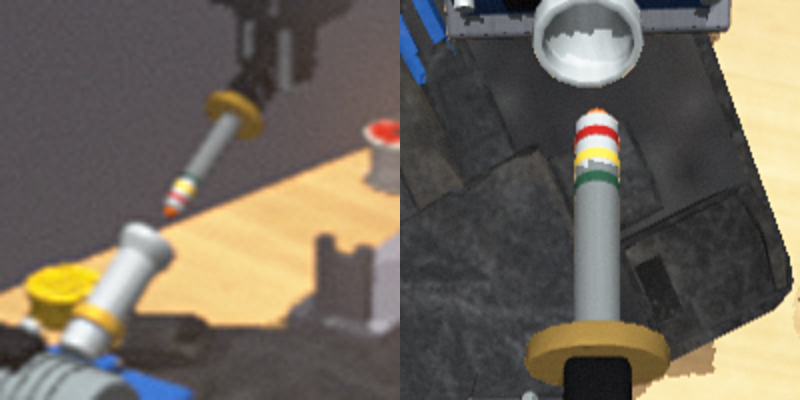

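Request:
servo_tool([
  {"slide": [-0.009, 0, -0.005], "spin": 0},
  {"slide": [0, 0, -0.013], "spin": 0},
  {"slide": [0, 0, -0.013], "spin": 0},
  {"slide": [0, 0, 0], "spin": 0},
])

```text
clock: 14.7
position: [0.6015, -0.0508, 0.1983]
ee_rot: [0.002, 0.636, 0.772, 0.001]
contact_force: [1.0, -0.5, -1.4]
width: 0.0155
```

```bash
python3 plan.py '[0.586,0.0093,0.185,101]'
```

```text
[{"slide": [0.031, -0.002, 0.007], "spin": 0.04}, {"slide": [0.031, -0.002, 0.006], "spin": 0.04}]
yaw0 101.07 pos [ 0.6015 -0.0508  0.1983] end [0.5857 0.0093 0.1853]
```

Request:
servo_tool([
  {"slide": [0.031, -0.002, 0], "spin": 0},
  {"slide": [0.031, -0.002, 0.006], "spin": 0},
  {"slide": [0, 0, 0.007], "spin": 0},
  {"slide": [0, 0, 0], "spin": 0},
  {"slide": [0, 0, 0], "spin": 0},
])

```text
clock: 15.2
position: [0.5843, 0.0088, 0.1823]
ee_rot: [0.0, 0.636, 0.772, -0.0]
contact_force: [0.4, 0.3, 0.0]
width: 0.0153
```

```bash
python3 look.py 20
python3 - <<'E'
import cv2,numpy as np
s=cv2.imread('pics/s20.png');im=cv2.imread('pics/w20.png')
cv2.imwrite('pics/s20b.png',np.hstack([cv2.resize(s[160:260,180:280],None,fx=4,fy=4,interpolation=2),cv2.resize(im[0:200,180:380],None,fx=2,fy=2)]))
E
```

```text
[0.5843 0.0088 0.1823] [-8.e-04  1.e-04 -1.e+00] F [0.45 0.29 0.04] Fax 0.15 15.2 togo 0.051 tcpalong -0.1802
```

View pics/s20b.png

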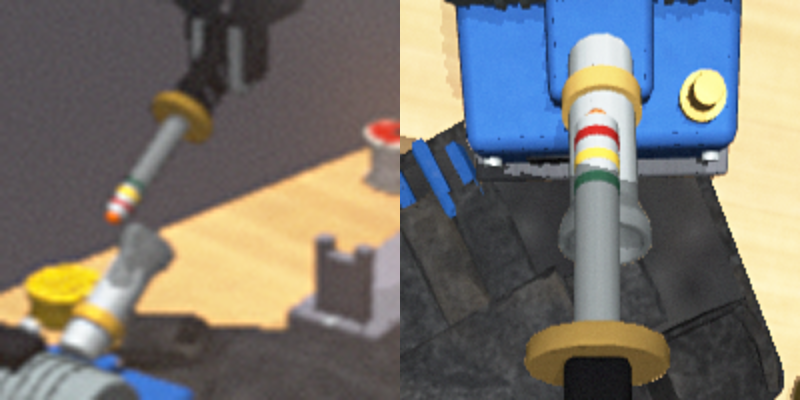

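Request:
servo_tool([
  {"slide": [0, 0.004, 0.015], "spin": 0},
  {"slide": [0, 0, 0.008], "spin": 0},
  {"slide": [0, 0, 0.006], "spin": 0},
  {"slide": [0, 0, 0.006], "spin": 0},
  {"slide": [0, 0, 0.006], "spin": 0},
  {"slide": [0, 0, 0.006], "spin": 0},
  {"slide": [0, 0, 0], "spin": 0},
  {"slide": [0, 0, 0], "spin": 0},
])

```text
clock: 16.1
position: [0.5886, 0.01, 0.1358]
ee_rot: [0.001, 0.636, 0.772, 0.001]
contact_force: [1.5, 0.2, 1.3]
width: 0.0155
```

```bash
python3 look.py 21
python3 - <<'E'
import cv2,numpy as np
s=cv2.imread('pics/s21.png');im=cv2.imread('pics/w21.png')
cv2.imwrite('pics/s21b.png',np.hstack([cv2.resize(s[160:260,180:280],None,fx=4,fy=4,interpolation=2),cv2.resize(im[0:200,180:380],None,fx=2,fy=2)]))
E
```

```text
[0.5886 0.01   0.1358] [ 1.0e-04  1.7e-03 -1.0e+00] F [1.49 0.21 1.29] Fax -0.72 16.1 togo 0.0274 tcpalong -0.1566
```

View pics/s21b.png

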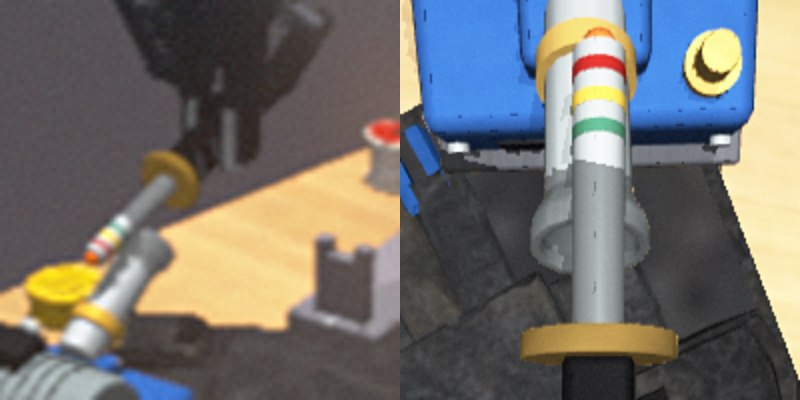

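Request:
servo_tool([
  {"slide": [0, -0.002, 0.005], "spin": 0},
  {"slide": [0, 0, 0.005], "spin": 0},
  {"slide": [0, 0, 0.005], "spin": 0},
  {"slide": [0, 0, 0], "spin": 0},
  {"slide": [0, 0, 0], "spin": 0},
])

```text
clock: 16.7
position: [0.5863, 0.0091, 0.1206]
ee_rot: [0.001, 0.636, 0.772, -0.0]
contact_force: [1.0, -2.4, 3.3]
width: 0.0158
```

```bash
python3 look.py 22
python3 - <<'E'
from h import *
s=cv2.imread('pics/s22.png');im=cv2.imread('pics/w22.png')
cv2.imwrite('pics/s22b.png',np.hstack([cv2.resize(s[160:260,180:280],None,fx=4,fy=4,interpolation=2),cv2.resize(im[0:200,180:380],None,fx=2,fy=2)]))
pp=pose();p,Rm=pp;g=p+Rm@[0,0,manip.tcp_to_grasp]
for th in (-5,0,5,10,15):
    d=Rm[:,0]*np.cos(np.radians(th))+Rm[:,2]*np.sin(np.radians(th))
    print(th,[((proj('scene',g+d*x)-[180,160]+.5)*4-.5).round(1) for x in (.05,.124)],[(2*proj('wrist',g+d*x,pp)-[360-400,0]).round(1) for x in (.05,.117,.124)])
E
```

```text
[0.5863 0.0091 0.1206] [-1.1e-03  6.0e-04 -1.0e+00] F [ 0.99 -2.4   3.35] Fax -3.87 16.7 togo 0.0202 tcpalong -0.1494
-5 [array([168.1, 178.4]), array([ 79.7, 215.6])] [array([591.3, 341.3]), array([589.6, -65.8]), array([ 589.4, -120.5])]
0 [array([168.1, 186. ]), array([ 79.9, 235.5])] [array([591.4, 336.9]), array([590.2, -40.6]), array([590.1, -87.9])]
5 [array([168.4, 193.4]), array([ 81.3, 254.5])] [array([591.6, 334.5]), array([590.7, -14.3]), array([590.6, -55.3])]
10 [array([169.3, 200.4]), array([ 83.9, 272.6])] [array([591.7, 334.1]), array([591.2,  12.6]), array([591.1, -23.1])]
15 [array([170.5, 207.1]), array([ 87.6, 289.5])] [array([591.9, 335.3]), array([591.6,  39.6]), array([591.6,   8.4])]
```

View pics/s22b.png

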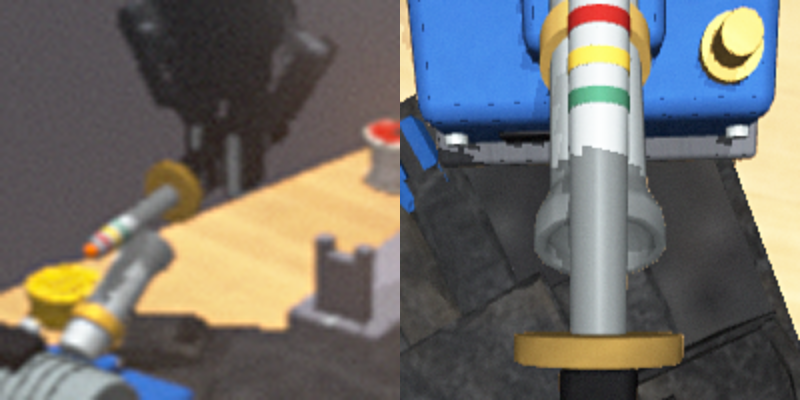

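Request:
servo_tool([
  {"slide": [0, 0, 0.003], "spin": 0},
  {"slide": [0, 0, 0.002], "spin": 0},
  {"slide": [0, 0, 0], "spin": 0},
  {"slide": [0, 0, -0.02], "spin": 0},
  {"slide": [0, 0, -0.04], "spin": 0},
  {"slide": [0, 0, 0], "spin": 0},
  {"slide": [0, 0, 0], "spin": 0},
])

```text
clock: 17.5
position: [0.5854, 0.0101, 0.1752]
ee_rot: [-0.0, 0.636, 0.772, -0.0]
contact_force: [-1.3, -0.5, -1.1]
width: 0.015
```

```bash
python3 look.py 23
python3 - <<'E'
from h import *
s=cv2.imread('pics/s23.png');im=cv2.imread('pics/w23.png')
cv2.imwrite('pics/s23b.png',np.hstack([cv2.resize(s[120:220,180:280],None,fx=4,fy=4,interpolation=2),cv2.resize(im[0:200,180:380],None,fx=2,fy=2)]))
for n in ('w3','w4','w5','w22','w23'):
    a=cv2.imread(f'pics/{n}.png')[:,262:294].astype(int);G=(a[...,1]>a[...,2]*1.25)&(a[...,1]>a[...,0]*1.02)&(a[...,1]>50);G[120:]=0
    r=np.where(G.sum(1)>8)[0];print(n,r.min() if len(r) else None,r.max() if len(r) else None)
E
python3 plan.py '[0.44,-0.255,0.16,101]'
```

```text
[0.5854 0.0101 0.1752] [ 5.e-04 -6.e-04 -1.e+00] F [-1.32 -0.51 -1.08] Fax 0.33 17.5 togo 0.0466 tcpalong -0.1757
w3 35 44
w4 35 44
w5 35 44
w22 43 51
w23 39 48
[{"slide": [-0.033, -0.028, 0.002], "spin": 0.01}, {"slide": [-0.033, -0.027, 0.002], "spin": 0.01}, {"slide": [-0.033, -0.028, 0.002], "spin": 0.01}, {"slide": [-0.033, -0.027, 0.002], "spin": 0.01}, {"slide": [-0.034, -0.027, 0.002], "spin": 0.01}, {"slide": [-0.033, -0.028, 0.002], "spin": 0.01}, {"slide": [-0.034, -0.027, 0.002], "spin": 0.01}]
yaw0 101.07 pos [0.5844 0.0101 0.1736] end [ 0.4406 -0.2554  0.1596]
```

View pics/s23b.png

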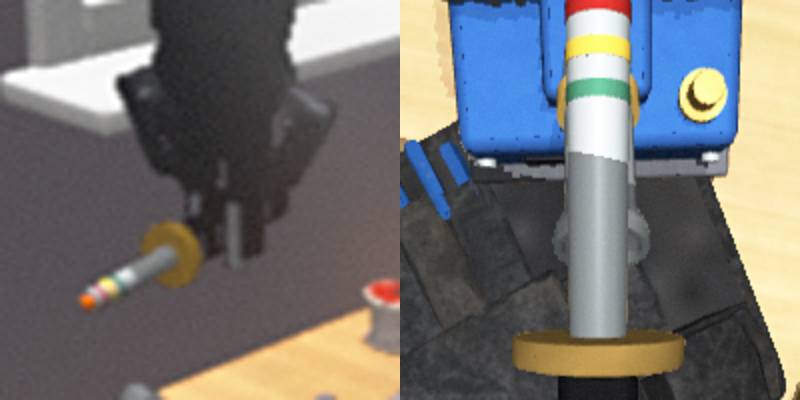

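Request:
servo_tool([
  {"slide": [-0.02, -0.014, 0], "spin": 0},
  {"slide": [-0.035, -0.027, 0], "spin": 0},
  {"slide": [-0.04, -0.03, 0], "spin": 0},
  {"slide": [-0.04, -0.03, 0], "spin": 0},
  {"slide": [-0.04, -0.03, 0.01], "spin": 0},
  {"slide": [-0.035, -0.025, 0.02], "spin": 0},
  {"slide": [-0.02, -0.03, 0.02], "spin": 0},
  {"slide": [0, 0, 0], "spin": 0},
], newtons=45)

```text
clock: 18.4
position: [0.4422, -0.2514, 0.1213]
ee_rot: [-0.005, 0.637, 0.77, -0.001]
contact_force: [-0.4, 0.9, -0.9]
width: 0.0155
```

```bash
python3 plan.py '[0.445,-0.251,0.105,101]'
```

```text
[{"slide": [-0.0, 0.003, 0.016], "spin": -0.21}]
yaw0 100.79 pos [ 0.4422 -0.2514  0.1213] end [ 0.4452 -0.2508  0.1053]
```

Request:
servo_tool([
  {"slide": [0, 0.002, 0.008], "spin": 0},
  {"slide": [0, 0.001, 0.008], "spin": 0},
  {"slide": [0, 0, 0], "spin": 0},
  {"slide": [0, 0, 0], "spin": 0},
  {"slide": [0, 0, 0], "spin": 0},
])

```text
clock: 18.9
position: [0.4516, -0.2498, 0.1098]
ee_rot: [0.0, 0.635, 0.772, 0.0]
contact_force: [-0.4, -0.3, -0.4]
width: 0.0155
```

Run:
```python
from h import *
p,Rm=pose();s=manip.get_state();print(p,s['contact_force'],s['clock'],s['width'])
im,pp=snap('wrist','w24');sc,_=snap('scene','s24');t,_=snap('top','t24')
g=p+Rm@[0,0,manip.tcp_to_grasp]
print('scene',[proj('scene',g+Rm[:,0]*x).round(1) for x in (0,.05,.115)],'top',[proj('top',g+Rm[:,0]*x).round(1) for x in (.05,.115)],proj('top',[.423,-.138,.0215]))
cv2.imwrite('pics/f24.png',np.hstack([cv2.resize(sc[150:280,260:390],None,fx=3,fy=3,interpolation=2),cv2.resize(t[220:350,270:400],None,fx=3,fy=3,interpolation=2)]))
```

```text
[ 0.45163262 -0.24979247  0.10981699] [-0.39502245 -0.33920401 -0.40571179] 18.9 0.015466885302941094
scene [array([352.7, 188.3]), array([344.1, 195. ]), array([332.1, 204.3])] top [array([343.9, 266.4]), array([314.2, 272.2])] [312.22997847 277.47000666]
```

View pics/f24.png

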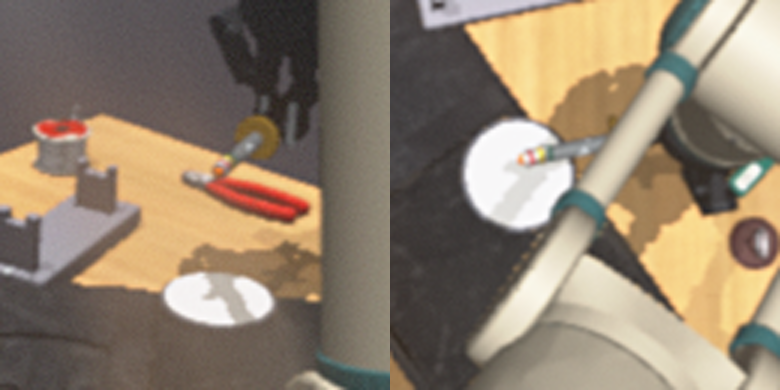

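View pics/w24.png

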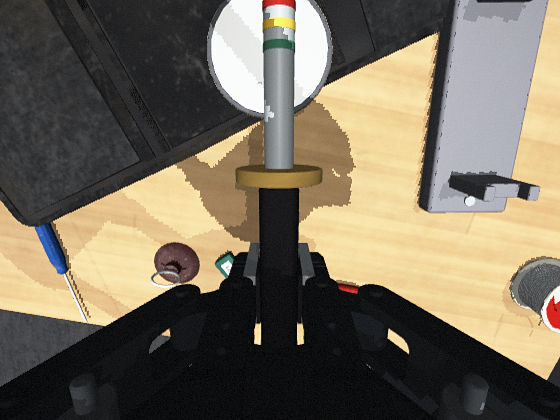

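Run:
```python
from h import *
pp=pose();p,Rm=pp;print(p)
for u,v in ((316.7,272.6),(314.2,272.2)):
    P=onz('top',u,v,.125);print(P, Rm.T@(np.array([.423,-.138,P[2]])-P))
```

```text
[ 0.45132406 -0.25016126  0.10990442]
[ 0.42877255 -0.14241228  0.125     ] [ 5.44067482e-03 -4.81554732e-03 -7.13862711e-06]
[ 0.42961756 -0.13703742  0.125     ] [ 3.28895032e-04 -6.67910572e-03 -4.32353455e-06]
```

Request:
servo_tool([
  {"slide": [0.002, -0.004, 0.002], "spin": 0},
  {"slide": [0.002, -0.004, 0], "spin": 0},
  {"slide": [0, 0, 0], "spin": 0},
  {"slide": [0, 0, 0], "spin": 0},
  {"slide": [0, 0, 0], "spin": 0},
  {"slide": [0, 0, 0], "spin": 0},
  {"slide": [0, 0, 0], "spin": 0},
  {"slide": [0, 0, 0], "spin": 0},
])

```text
clock: 19.85
position: [0.4423, -0.248, 0.1075]
ee_rot: [0.0, 0.636, 0.772, -0.0]
contact_force: [0.1, 0.5, 0.2]
width: 0.0154
```

Run:
```python
from h import *
p,Rm=pose();s=manip.get_state();print(p,s['contact_force'],s['clock'],s['width'],np.abs(s['qd']).max())
im,pp=snap('wrist','w25');sc,_=snap('scene','s25');t,_=snap('top','t25')
cv2.imwrite('pics/f25.png',np.hstack([cv2.resize(sc[180:220,320:360],None,fx=10,fy=10,interpolation=2),cv2.resize(t[250:290,295:335],None,fx=10,fy=10,interpolation=2)]))
a=im[:,262:294].astype(int);G=(a[...,1]>a[...,2]*1.25)&(a[...,1]>a[...,0]*1.02)&(a[...,1]>50);G[120:]=0
r=np.where(G.sum(1)>8)[0];print(r.min(),r.max())
g=p+Rm@[0,0,manip.tcp_to_grasp]
for th in (-3,0,3,6):
    d=Rm[:,0]*np.cos(np.radians(th))+Rm[:,2]*np.sin(np.radians(th))
    print(th,[((proj('scene',g+d*x)-[320,180]+.5)*10-.5).round(0) for x in (.047,.115,.122)],[((proj('top',g+d*x)-[295,250]+.5)*10-.5).round(0) for x in (.115,.122)])
```

```text
[ 0.44232601 -0.24797201  0.10749809] [0.13942346 0.52116269 0.24601105] 19.85 0.015385609031525487 0.0015785097709720595
39 48
-3 [array([280., 162.]), array([156., 246.]), array([142., 255.])] [array([190., 268.]), array([158., 275.])]
0 [array([279., 172.]), array([154., 271.]), array([140., 282.])] [array([188., 270.]), array([156., 276.])]
3 [array([278., 182.]), array([152., 296.]), array([138., 308.])] [array([187., 271.]), array([156., 277.])]
6 [array([277., 191.]), array([151., 320.]), array([138., 333.])] [array([188., 272.]), array([156., 278.])]
```

View pics/f25.png

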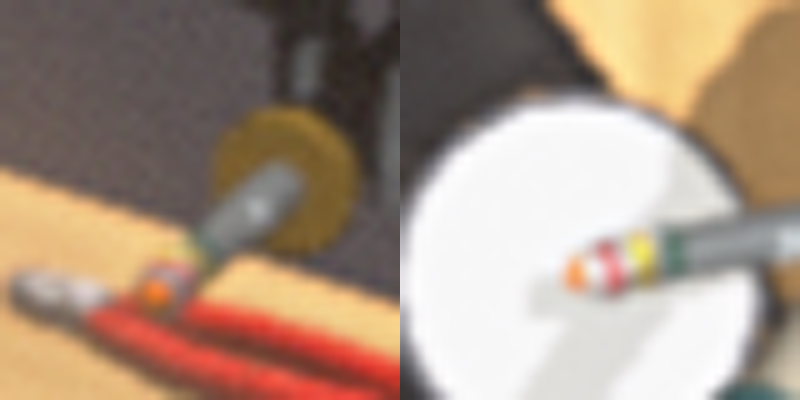

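```bash
python3 -c "
from rig import manip
print(manip.sign_off())"
```

```text
the job is handed in; nothing more can be done
None
```

The job is handed in after about 20 s of robot time. The gripper still holds the rod level over the reading plate. No verdict was reported, so what follows is my own measurements.

- **Tilting the rod:** The tool can only point straight down, so I pivoted the rod in the grip. I gripped it in the cradle at 30 N and lifted it. Pressing the back of its handle onto the rim of the tube's mouth then tipped it about 31° nose-down.
- **Insertion:** I slid the rod down the tube until the force along it rose from about 3 N to 11 N and it stopped moving. The picture showed the collar flush on the mouth.
- **Withdrawal and levelling:** I drew the rod straight out. Resting its steel part on the same rim brought it back to near level. The pin then showed roughly half its length. I judged that by eye and did not measure it.
- **Last checks:**
  - The rod tilts about 3° tip-down; the limit is 8°.
  - The steel tip is within a few millimetres of the plate's centre, about 12 cm above the table. That rests on the top camera and the arm's pose.
  - The arm was still, the outside force was about 0.5 N, and the jaws were 15.4 mm apart at 45 N grip.
  - I saw no sign of the tin, the USB stick or the cutters moving, but I did not measure their final positions.
- **Disagreement:** My estimates of the tube's heading ran from 99.4° to about 102°. I used 101°, and the rod went in with side forces of about 3 N at most.

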